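# Turn the slotted selector with the flat screwdriver

### The arm

A 6-joint arm with a two-finger parallel gripper is mounted at the origin on a cart in front of the work surface, level with it; the furniture and walls round the work are solid. World frame = base frame: x ahead of the robot, y to its left, z up, the work surface at z = 0. Lengths are in m, angles in rad, forces in N, time in s.
With the tool pointing down it reaches from about 0.375 to 0.9 m from the base axis. Payload 3.1 kg.
Tool frame: the origin (TCP) lies where the fingers leave the gripper's body, on its centre line; the fingertips stand 73 mm ahead of it and the grasp point (between the pads) lies 54 mm ahead of it; z points along the fingers, y is the line along which they close (so a half turn about z gives the same grasp; the last joint's range is limited). The gripper opens to 85 mm and grips with 20 to 120 N. Pads are 22 mm wide; open, the fingers measure 114 mm over their backs; the gripper's body (76 mm by 85 mm) begins 54 mm behind the grasp point. The pads swing forward as they close: fully open they stand 13 mm farther back than shut.
Start: joints at [1.097, 0.527, 1.433, -0, 1.181, -0.178], TCP at [0.182, 0.598, 0.304] pointing down, gripper open.
Joint ranges: [-3.08, 3.08], [-0.75, 2.2], [0.22, 2.44], [-1.43, 4.57], [0, 2.65], [-2.85, 2.85]. Speed limits (rad/s): [2.79, 2.79, 3.14, 3.14, 3.14, 3.14].

### API

Orientations are given as a unit quaternion [x, y, z, w].
In Python, from station import manip gives the robot as it stands.
- The arm moves only by the shell command python3 -m crank 'ROWS' [FORCE]. ROWS is JSON, a list of rows, each an object with "dp": the shift along the tool's x, y, z normalised to -1 to 1, where 1 is 50 cm, a list of three; "delta_rot": the turn, a rotation vector about the tool's x, y, z normalised to -1 to 1, where 1 is 2 pi rad, a list of three; "fingers": the opening, from -1 (shut) to 1 (fully open). A call has 1 to 12 rows; each row shifts and turns the commanded pose from where the row before left it, along the tool's axes as they then stand; what a row does not reach is not made up. A row lasts 1/12 s, in which the tool goes at most 41.7 mm and 7.16 degrees, less where a joint would pass 70% of its speed; a pose out of reach is approached as far as the arm can. A call with a number of a shift or a turn outside -1 to 1 is refused whole. A call with a gripper value outside its range is refused whole. The fingers move at their own pace and stop on an object; FORCE is the grip in N (left out, the last holds). Time passes only in rows, so rows that do not move let the fingers close. It gives the time, the measured TCP pose, the force, the opening and the grip force at its end, in the units of the state.
- manip.sense(): the state, without advancing time (a new reading comes with each control period).
- manip.snapshot(name): name is "scene" or "side" or "wrist"; returns (picture, depth): 420x560x3 uint8, red, green, blue; 420x560 float32, m along the optical axis (not along the pixel's ray), 0 where there is no reading.
- manip.camera_model(name): a dict with "fx", "fy", "cx", "cy" (pixels), "origin" and "attitude" of the camera in the world. Camera axes: x right, y up, looking along -z (the intrinsics and any distortion apply to the point x, -y, -z); pixel columns grow to the right and rows downward; lengths in m; the calibration is good to about 2 mm. The wrist camera is an equidistant fisheye: a pixel r from the principal point sees the ray r / f radians off the axis. A picture is of the moment at which its call begins: read the wrist's pose just before it. camera_model takes no time and is no camera call; for the wrist camera it gives the pose at the moment of the call.
- manip.sign_off(): hands the job in; it is judged then, once.
The state is a dict: "t": time; "q": joint angles; "qd": joint speeds; "tau": joint torques, N m; "tcp_pos": TCP position; "tool_rot": TCP orientation; "force": force on the tool from outside, world axes, zero at the start; "ft_torque": the same for the moment, N m; "finger_gap": opening from 0.0 (shut) to 1.0 (fully open); "gripper_force": force on a finger pad.
Only numpy, scipy, OpenCV 4.12 (cv2) and the standard library are available. Lean on these libraries where they do the work, as an engineer would, in place of code of your own. Each camera call takes 0.05 s, during which the arm holds its last target. There are 200 camera calls.

### The job

Pick up the big square-handled flat screwdriver and lay it in the sloping rest, blade down, letting go so that it can be taken again by the upper end of its handle. Then stand its blade in the slot of the selector on the switch box and turn the selector clockwise a quarter turn, to its stop. Finally lay the screwdriver back in the sloping rest, leaving the switch box at its new setting and the other tools where they are.

Things in the scene. Friction and masses are not known exactly. Their poses are not given: they have to be found in the camera images.
- driver_handle (a point): Centre of the flat screwdriver's handle: grey with a black front band, square 30x30 mm, 100 mm long (50 mm each way along x). x = tool axis, from handle to blade; the flats face along y and z. 180 mm overall, 150 g, balance point about 24 mm ahead of here. Starts lying flat, this point 15 mm above the table, blade roughly to the left.
- driver_tip (a point): Middle of the screwdriver's blade end, 130 mm ahead of the handle's centre on the tool axis; same axes. The blade is 20 mm wide along y and 4 mm thick along z (3 mm in the last 4 mm), 20 mm long, on a round steel shank 10 mm thick.
- driver: The whole screwdriver. Origin under the front end of the handle, 15 mm below the tool axis; same axes as the handle.
- trough: Aluminium channel of the fixed sloping rest, 60 degrees down, towards the left. Origin: middle of its floor at the lower end, 95 mm above the table. x runs down the channel, z square to its floor, out of the open side. Floor from x = -50 to 0 mm, 36 mm wide; side walls 16 mm high, then lips flaring to 28 mm high. At home the handle's centre is at x = -50, y = 0, z = 15 mm, tool axis along x.
- rest: Stand of that rest, fixed: base plate 130x80 mm, origin under the channel's lower end. At the channel's lower end two posts 24 mm high, 18 mm apart, stop the handle's front; the shank goes between them into free air. The blade is too wide to pass between them: lay in and lift out square to the floor or vertically. The handle's upper 50 mm stick out free. Friction may keep the tool from sliding.
- slot (a point): Centre of the slot's mouth, on the vertical turning axis of the steel selector disc, 72 mm above the table. x along the slot, z up; turns with the disc. Slot 26 mm long, 7.5 mm wide, 10 mm deep, flat floor, closed at both ends. The disc lies 0.5 mm below the rim of a black collar of 47 mm bore, 68 mm outside, on the top of the grey switch box (120x110 mm, top plate 56 mm high, fixed).
- selector (a joint): Turn of the selector, rad: 0 to 0.25 at the start (slot across the box); grows clockwise seen from above; hard stop at 1.571 (slot lengthwise). Friction 0.08 N m, no spring: it stays where it is left. The blade has about 0.2 rad of play in the slot, so it must be turned farther than the disc.
- pliers: The blue-handled pliers, 44x135x14 mm, a bystander lying in front.
- nippers: The black nippers, 44x129x14 mm, a bystander lying in front.
- tape_1: The roll of tan tape, 98 mm across, 25 mm high, a bystander behind.
- hex_key: The black L-shaped hex key, 30x79x8 mm, a bystander behind.
- screwdriver_1: The small red round-handled screwdriver, 161 mm, a bystander at the right; not the tool for this job.
There are look-alikes about, which are no part of the job. What is shaped like the driver but orange is not meant.

How it is judged:
On the way, in this order (a step that is already met when the one before it is completed fails the run):
1. the screwdriver lies in the sloping rest, blade down, let go (x of driver_handle in the frame of trough between -0.07 and -0.03 m and y of driver_handle in the frame of trough between -0.008 and 0.008 m and z of driver_handle in the frame of trough between 0.008 and 0.022 m and angle between the x axis of driver_handle and the x axis of trough, either way round below 0.15 rad and contact force between the fingers and driver below 0.1 N and linear speed of driver below 0.02 m/s), for 0.2 s.
2. the blade stands in the slot of the selector, not yet turned (x of driver_tip in the frame of slot between -0.008 and 0.008 m and y of driver_tip in the frame of slot between -0.005 and 0.005 m and z of driver_tip in the frame of slot below -0.004 m and angle between the x axis of driver_handle and the z axis of slot, either way round below 0.2 rad and value of joint selector below 0.6 rad), for 0.05 s.
3. the selector is turned to its stop with the blade in the slot (x of driver_tip in the frame of slot between -0.008 and 0.008 m and y of driver_tip in the frame of slot between -0.005 and 0.005 m and z of driver_tip in the frame of slot below -0.004 m and angle between the x axis of driver_handle and the z axis of slot, either way round below 0.2 rad and value of joint selector above 1.45 rad), for 0.1 s.
At the end, for the whole second after the job is handed in: The selector stands within 0.12 rad of its stop, and the screwdriver lies let go and at rest in the sloping rest, blade down: handle centre within 20 mm of its home along the channel, 8 mm across it and 7 mm in height off its floor, axis within 0.15 rad of the channel (all of step 1 and value of joint selector above 1.45 rad); the robot touches nothing.
It fails at once if another tool is pushed more than 40 mm from its place (distance of any of pliers, nippers, tape_1, hex_key, screwdriver_1 from where it was at the start of the episode above 0.04 m).
It also fails if it takes over 72 s, if anything falls off the work surface, if the arm or the gripper's body presses on something with over 40 N, if the wrist force passes 120 N, or if a joint passes its speed limit or range.

## Working session

There is one attempt and no reset: what is moved stays moved. The work goes in short steps, Python scripts to look and compute and a shell command to move; the robot and the scene stay as the last step left them, time stands still between calls to the robot, and variables do not carry over. Pictures are saved under pics/ and viewed, at most 10 in all, crops included, and the job is handed in when it is done.

```bash
mkdir -p pics; ls; python3 - <<'E'
from station import manip
import cv2
s=manip.sense();print(s)
for n in("scene","side"):
    p,d=manip.snapshot(n);cv2.imwrite(f"pics/{n}0.png",p[...,::-1]);import numpy as np;np.save(f"{n}0.npy",d)
    print(n,manip.camera_model(n))
E
```

```text
pics
{'t': 0.0, 'q': array([ 1.09749798e+00,  5.28460939e-01,  1.43389369e+00,  1.80413057e-05,
        1.18140642e+00, -1.78493426e-01]), 'qd': array([ 0.00041477, -0.00019166,  0.00099578, -0.00071742,  0.00175584,
        0.0026397 ]), 'tau': array([ 1.04452789e-03, -4.42355919e+01, -1.78028959e+01, -2.13160897e-04,
        8.29374825e-03, -8.55987878e-06]), 'tcp_pos': array([0.18130173, 0.59754335, 0.3029394 ]), 'tool_rot': array([ 1.46872572e-01,  9.89154827e-01, -1.02446136e-03, -3.55017390e-04]), 'force': array([-0.38535122, -0.63682406,  0.37040048]), 'ft_torque': array([0.01045594, 0.05003664, 0.01297201]), 'gripper_force': 0.0, 'finger_gap': 1.000167603797292}
scene {'fx': 384.0698561753929, 'fy': 384.0698561753929, 'cx': 278.4477751388661, 'cy': 207.79793402745918, 'origin': array([-0.1386599 , -0.70423326,  0.53891806]), 'attitude': array([ 0.49301381, -0.22502682, -0.34438011,  0.76661767])}
side {'fx': 402.68875720346887, 'fy': 402.68875720346887, 'cx': 277.52164157037436, 'cy': 208.98937541651122, 'origin': array([ 0.16556149, -0.98476589,  0.70978899]), 'attitude': array([ 0.48425321, -0.09567199, -0.18439988,  0.84990728])}
```

View pics/scene0.png

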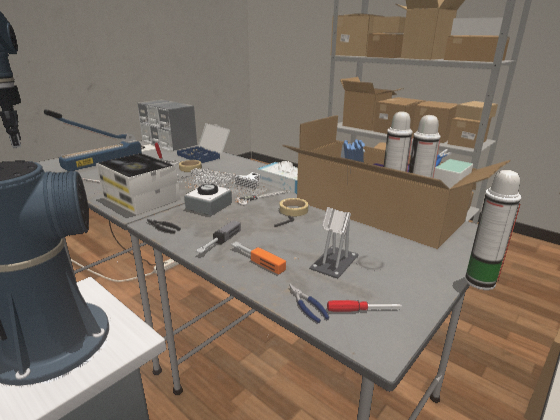

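View pics/side0.png

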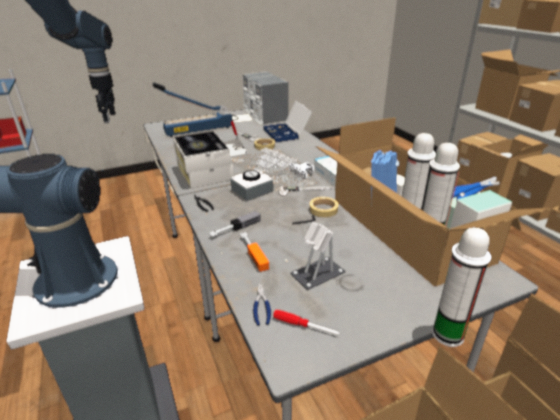

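Candidates: grey and black driver at scene (220,238), the orange look-alike at (265,260), and the small red one at (350,306). By the description I choose the grey and black one. I'll check it in a close crop.

```bash
cat > h.py <<'E'
import numpy as np,cv2
from scipy.spatial.transform import Rotation as R
from station import manip
def w(cm,u,v,d=None,z=None,fish=False):
    a=R.from_quat(cm["attitude"]).as_matrix()
    x=(u-cm["cx"])/cm["fx"];y=(v-cm["cy"])/cm["fy"]
    if fish:
        r=np.hypot(x,y); k=np.sin(r)/r if r>1e-9 else 1; ray=np.array([x*k,-y*k,-np.cos(r)]); ray=ray/np.cos(r) if d is not None else ray
    else: ray=np.array([x,-y,-1.])
    ray=a@ray;o=np.asarray(cm["origin"])
    t=d if d is not None else (z-o[2])/ray[2]
    return o+t*ray
def cloud(name,d,box):
    cm=manip.camera_model(name);u0,v0,u1,v1=box
    return np.array([[w(cm,u,v,d=d[v,u],fish=name=="wrist") for u in range(u0,u1)] for v in range(v0,v1)])
E
python3 - <<'E'
from h import *
p=cv2.imread("pics/side0.png");q=cv2.imread("pics/scene0.png")
a=cv2.resize(p[165:285,190:350],(800,600),interpolation=cv2.INTER_CUBIC);cv2.imwrite("pics/c1.png",a)
b=q[175:275,180:360]
cm=manip.camera_model("side");d=np.load("side0.npy")
for n,u,v in [("drv blade",213,233),("band",238,222),("handle",252,217),("collar",251,174),("rest chan",318,235),("orange",258,257),("table",290,250)]:
    print(n,w(cm,u,v,d=d[v,u]).round(3),w(cm,u,v,z=0.03).round(3))
E
```

```text
drv blade [0.389 0.031 0.019] [0.386 0.015 0.03 ]
band [0.474 0.041 0.03 ] [0.474 0.041 0.03 ]
handle [0.524 0.049 0.03 ] [0.524 0.049 0.03 ]
collar [0.604 0.264 0.071] [0.633 0.345 0.03 ]
rest chan [ 0.604 -0.234  0.113] [ 0.665 -0.129  0.03 ]
orange [ 0.465 -0.153  0.031] [ 0.465 -0.152  0.03 ]
table [ 0.574 -0.129  0.004] [ 0.558 -0.161  0.03 ]
```

View pics/c1.png

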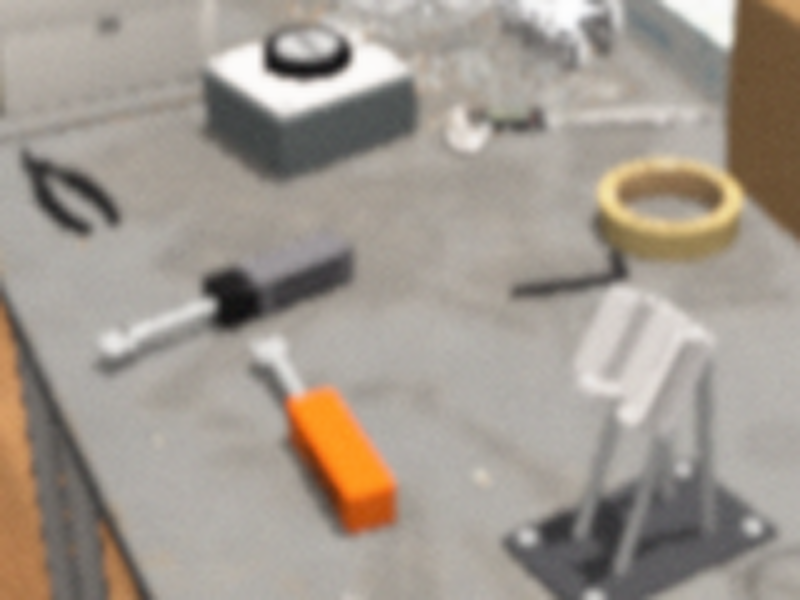

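The crop confirms it: grey square handle with a black front band, crop (230..350, 240..320), blade pointing to crop (110,345). The orange one at (340,460) is not it. Next, rough geometry from the depth images.

```bash
cat >> h.py <<'E'
from scipy.linalg import logm,expm
def T(rot,p):
    m=np.eye(4);m[:3,:3]=rot;m[:3,3]=p;return m
def cur():
    s=manip.sense();return T(R.from_quat(s["tool_rot"]).as_matrix(),s["tcp_pos"])
def plan(goal,start=None,n=None,vmax=.04,wmax=6.8,label=""):
    """identical row to repeat n times from start to goal"""
    s=cur() if start is None else start
    rel=np.linalg.inv(s)@goal;L=np.real(logm(rel))
    k=max(np.linalg.norm(L[:3,3])/vmax,np.degrees(np.linalg.norm([L[2,1],L[0,2],L[1,0]]))/wmax)
    n=n or max(1,int(np.ceil(k)));S=expm(L/n)
    print(label,n,"x dp",(S[:3,3]/.5).round(4).tolist(),"rot",(R.from_matrix(S[:3,:3]).as_rotvec()/2/np.pi).round(4).tolist())
E
python3 - <<'E'
from h import *
def seg(name,box):
    d=np.load(name+"0.npy");c=cloud(name,d,box).reshape(-1,3);return c
for name,bt,bs,bd in [("side",(295,215,340,290),(225,160,280,200),(200,205,270,245)),("scene",(305,200,365,280),(180,175,240,215),(190,215,250,260))]:
    c=seg(name,bt);c=c[(c[:,2]>.08)&(c[:,2]<.2)]
    # slice by height: mean xy
    print(name,"trough",len(c),c.min(0).round(3),c.max(0).round(3))
    for z in np.arange(.08,.18,.01):
        k=c[(c[:,2]>=z)&(c[:,2]<z+.01)]
        if len(k):print(round(z,3),len(k),k[:,:2].mean(0).round(3),k[:,:2].min(0).round(3),k[:,:2].max(0).round(3))
    c=seg(name,bs);k=c[(c[:,2]>.066)&(c[:,2]<.08)&(c[:,0]>.45)&(c[:,0]<.75)];print("collar",len(k),k.mean(0).round(3),k.min(0).round(3),k.max(0).round(3))
    k=c[(c[:,2]>.052)&(c[:,2]<.06)];print("boxtop",len(k),cv2.minAreaRect(k[:,:2].astype(np.float32)))
    c=seg(name,bd);k=c[(c[:,2]>.024)&(c[:,2]<.036)];print("handle",len(k),cv2.minAreaRect(k[:,:2].astype(np.float32)),k.mean(0).round(3))
print(manip.camera_model("wrist"),cur().round(3))
E
```

```text
side trough 588 [ 0.567 -0.283  0.08 ] [ 0.63  -0.22   0.152]
0.08 24 [ 0.607 -0.261] [ 0.589 -0.273] [ 0.63 -0.23]
0.09 53 [ 0.598 -0.254] [ 0.58  -0.275] [ 0.626 -0.23 ]
0.1 121 [ 0.59 -0.25] [ 0.567 -0.276] [ 0.626 -0.225]
0.11 109 [ 0.594 -0.249] [ 0.568 -0.282] [ 0.625 -0.224]
0.12 105 [ 0.598 -0.248] [ 0.572 -0.283] [ 0.624 -0.223]
0.13 114 [ 0.605 -0.246] [ 0.579 -0.282] [ 0.625 -0.222]
0.14 54 [ 0.599 -0.245] [ 0.583 -0.279] [ 0.62  -0.221]
0.15 8 [ 0.594 -0.251] [ 0.586 -0.279] [ 0.601 -0.22 ]
collar 162 [0.597 0.279 0.072] [0.544 0.233 0.066] [0.639 0.401 0.08 ]
boxtop 286 ((0.5971129536628723, 0.30680060386657715), (0.11840232461690903, 0.19158421456813812), 10.409635543823242)
handle 213 ((0.48089954257011414, 0.008564993739128113), (0.191910520195961, 0.0931868702173233), 65.4309310913086) [0.501 0.046 0.03 ]
scene trough 600 [ 0.567 -0.284  0.08 ] [ 0.626 -0.223  0.152]
0.08 32 [ 0.602 -0.256] [ 0.585 -0.274] [ 0.626 -0.232]
0.09 59 [ 0.597 -0.254] [ 0.578 -0.278] [ 0.624 -0.232]
0.1 121 [ 0.589 -0.252] [ 0.567 -0.283] [ 0.624 -0.23 ]
0.11 117 [ 0.594 -0.249] [ 0.567 -0
[... 230 characters left out ...]
 0.596 -0.224]
collar 139 [0.6   0.26  0.071] [0.571 0.232 0.066] [0.637 0.295 0.074]
boxtop 276 ((0.6020560264587402, 0.2622583210468292), (0.11942923069000244, 0.10720564424991608), 12.751249313354492)
handle 204 ((0.5030637979507446, 0.05767519399523735), (0.10256723314523697, 0.030604954808950424), 11.274150848388672) [0.5   0.055 0.029]
{'fx': 325.19226210127806, 'fy': 325.19226210127806, 'cx': 280.4046900720058, 'cy': 206.09216941882104, 'origin': array([0.10049887, 0.62156579, 0.37337987]), 'attitude': array([-0.13174001, -0.09619307,  0.58797443,  0.79226102])} [[-0.957  0.291 -0.001  0.181]
 [ 0.291  0.957 -0.002  0.598]
 [ 0.    -0.002 -1.     0.303]
 [ 0.     0.     0.     1.   ]]
```

```bash
python3 - <<'E'
from h import *
d=np.array([-.981,-.196,0]);d/=np.linalg.norm(d);z=np.array([0,0,-1.]);y=np.cross(z,d)
plan(T(np.c_[d,y,z],[.5305,.063,.25]))
E
```

```text
17 x dp [-0.0454, -0.0608, 0.0063] rot [-0.0, -0.0, -0.0046]
```

```bash
python3 -m crank '[{"dp":[-0.0454,-0.0608,0],"delta_rot":[0,0,-0.0046],"fingers":1},{"dp":[-0.0454,-0.0608,0],"delta_rot":[0,0,-0.0046],"fingers":1},{"dp":[-0.0454,-0.0608,0],"delta_rot":[0,0,-0.0046],"fingers":1},{"dp":[-0.0454,-0.0608,0],"delta_rot":[0,0,-0.0046],"fingers":1},{"dp":[-0.0454,-0.0608,0],"delta_rot":[0,0,-0.0046],"fingers":1},{"dp":[-0.0454,-0.0608,0],"delta_rot":[0,0,-0.0046],"fingers":1},{"dp":[-0.0454,-0.0608,0],"delta_rot":[0,0,-0.0046],"fingers":1},{"dp":[-0.0454,-0.0608,0],"delta_rot":[0,0,-0.0046],"fingers":1},{"dp":[-0.0454,-0.0608,0],"delta_rot":[0,0,-0.0046],"fingers":1}]' 60
python3 -m crank '[{"dp":[-0.0454,-0.0608,0.013],"delta_rot":[0,0,-0.0046],"fingers":1},{"dp":[-0.0454,-0.0608,0.013],"delta_rot":[0,0,-0.0046],"fingers":1},{"dp":[-0.0454,-0.0608,0.013],"delta_rot":[0,0,-0.0046],"fingers":1},{"dp":[-0.0454,-0.0608,0.013],"delta_rot":[0,0,-0.0046],"fingers":1},{"dp":[-0.0454,-0.0608,0.013],"delta_rot":[0,0,-0.0046],"fingers":1},{"dp":[-0.0454,-0.0608,0.013],"delta_rot":[0,0,-0.0046],"fingers":1},{"dp":[-0.0454,-0.0608,0.013],"delta_rot":[0,0,-0.0046],"fingers":1},{"dp":[-0.0454,-0.0608,0.013],"delta_rot":[0,0,-0.0046],"fingers":1},{"dp":[0,0,0],"delta_rot":[0,0,0],"fingers":1},{"dp":[0,0,0],"delta_rot":[0,0,0],"fingers":1}]'
python3 - <<'E'
from h import *
print(cur().round(4),manip.sense()["q"].round(2))
cm=manip.camera_model("wrist")
p,d=manip.snapshot("wrist");cv2.imwrite("pics/w1.png",p[...,::-1]);np.save("w1.npy",d)
c=cloud("wrist",d,(0,0,560,420)).reshape(-1,3)
m=(d.reshape(-1)>0)&(c[:,2]>.025)&(c[:,2]<.035)&(abs(c[:,0]-.5)<.08)&(abs(c[:,1]-.056)<.05)
k=c[m];print(m.sum(),cv2.minAreaRect(k[:,:2].astype(np.float32)),k.mean(0))
print(cm)
E
```

```text
t: 0.85
tcp_pos: [0.3334, 0.2914, 0.3038]
tool_rot: [0.016, 1.0, -0.0, -0.0]
force: [0.8, -0.4, -0.3]
finger_gap: 0.997
gripper_force: 0.0
t: 1.68
tcp_pos: [0.5315, 0.0614, 0.251]
tool_rot: [-0.096, 0.995, 0.0, -0.0]
force: [-1.0, 0.2, 0.0]
finger_gap: 1.003
gripper_force: 0.0
[[-9.814e-01 -1.918e-01 -8.000e-04  5.315e-01]
 [-1.918e-01  9.814e-01  1.000e-04  6.140e-02]
 [ 8.000e-04  3.000e-04 -1.000e+00  2.510e-01]
 [ 0.000e+00  0.000e+00  0.000e+00  1.000e+00]] [-0.09  0.48  1.71  0.    0.95 -1.86]
3406 ((0.502871036529541, 0.0627884641289711), (0.10033165663480759, 0.03037448599934578), 13.207361221313477) [0.50036141 0.0619768  0.03016736]
{'fx': 325.19226210127806, 'fy': 325.19226210127806, 'cx': 280.4046900720058, 'cy': 206.09216941882104, 'origin': array([0.44857982, 0.04521773, 0.32140776]), 'attitude': array([-0.103498  , -0.12563093,  0.76179838,  0.62703131])}
```

View pics/w1.png

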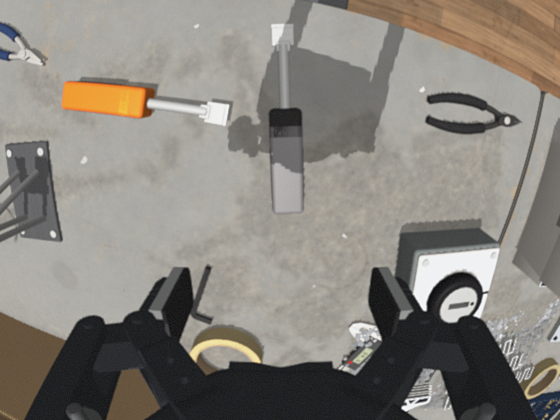

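The picture shows the handle at (270..303, 110..213), its blade at (283,33), the slot at (460,303), and the orange tool at (110,100). The size check is good: 100x30 mm at a height of 30 mm.

```bash
python3 - <<'E'
from h import *
cm=manip.camera_model("wrist")
print("blade",w(cm,283,27,z=.016,fish=True),"expect",np.array([.503,.062])+.13*np.array([-.9736,-.2284]))
a=np.radians(13);d=np.array([-np.cos(a),-np.sin(a),0]);z=np.array([0,0,-1.]);y=np.cross(z,d)
plan(T(np.c_[d,y,z],[.503-.028*d[0],.0622-.028*d[1],.0765]))
E
```

```text
blade [0.37812536 0.03514734 0.016     ] expect [0.376432 0.032308]
 5 x dp [-0.0007, 0.0022, 0.0699] rot [0.0, -0.0001, -0.001]
```

```bash
python3 -m crank '[{"dp":[0,0.0026,0.07],"delta_rot":[0,0,-0.001],"fingers":1},{"dp":[0,0.0026,0.07],"delta_rot":[0,0,-0.001],"fingers":1},{"dp":[0,0.0026,0.07],"delta_rot":[0,0,-0.001],"fingers":1},{"dp":[0,0.0026,0.07],"delta_rot":[0,0,-0.001],"fingers":1},{"dp":[0,0.0026,0.07],"delta_rot":[0,0,-0.001],"fingers":1},{"dp":[0,0,0],"delta_rot":[0,0,0],"fingers":1},{"dp":[0,0,0],"delta_rot":[0,0,0],"fingers":1}]' 80
python3 -m crank '[{"dp":[0,0,0],"delta_rot":[0,0,0],"fingers":-1},{"dp":[0,0,0],"delta_rot":[0,0,0],"fingers":-1},{"dp":[0,0,0],"delta_rot":[0,0,0],"fingers":-1},{"dp":[0,0,0],"delta_rot":[0,0,0],"fingers":-1},{"dp":[0,0,0],"delta_rot":[0,0,0],"fingers":-1},{"dp":[0,0,0],"delta_rot":[0,0,0],"fingers":-1},{"dp":[0,0,0],"delta_rot":[0,0,0],"fingers":-1},{"dp":[0,0,0],"delta_rot":[0,0,0],"fingers":-1}]' 80
python3 - <<'E'
from h import *
print(cur().round(4),manip.sense()["q"].round(2))
E
```

```text
t: 2.32
tcp_pos: [0.5266, 0.0707, 0.0756]
tool_rot: [-0.114, 0.993, 0.001, -0.003]
force: [0.4, -0.1, -0.2]
finger_gap: 1.003
gripper_force: 0.0
t: 2.98
tcp_pos: [0.5301, 0.0693, 0.0792]
tool_rot: [-0.114, 0.994, -0.0, 0.002]
force: [-0.1, -0.1, 9.0]
finger_gap: 0.334
gripper_force: 80.3
[[-9.741e-01 -2.259e-01  4.000e-03  5.301e-01]
 [-2.260e-01  9.741e-01 -3.000e-04  6.930e-02]
 [-3.900e-03 -1.200e-03 -1.000e+00  7.920e-02]
 [ 0.000e+00  0.000e+00  0.000e+00  1.000e+00]] [-0.08  0.77  1.81  0.    0.56 -1.88]
```

```bash
python3 -m crank '[{"dp":[0,0,-0.04],"delta_rot":[0,0,0],"fingers":-1},{"dp":[0,0,-0.08],"delta_rot":[0,0,0],"fingers":-1},{"dp":[0,0,-0.08],"delta_rot":[0,0,0],"fingers":-1},{"dp":[0,0,-0.08],"delta_rot":[0,0,0],"fingers":-1},{"dp":[0,0,-0.08],"delta_rot":[0,0,0],"fingers":-1},{"dp":[0,0,-0.08],"delta_rot":[0,0,0],"fingers":-1},{"dp":[0,-0.06,0],"delta_rot":[0,0,0],"fingers":-1},{"dp":[0,-0.06,0],"delta_rot":[0,0,0],"fingers":-1},{"dp":[0,-0.06,0],"delta_rot":[0,0,0],"fingers":-1},{"dp":[0,0,0],"delta_rot":[0,0,0],"fingers":-1},{"dp":[0,0,0],"delta_rot":[0,0,0],"fingers":-1}]' 80
python3 - <<'E'
from h import *
print(cur().round(4),manip.sense()["q"].round(2))
p,d=manip.snapshot("wrist");cv2.imwrite("pics/w2.png",p[...,::-1]);np.save("w2.npy",d)
c=cloud("wrist",d,(0,0,560,420));np.save("w2c.npy",c)
c=c.reshape(-1,3);m=(d.reshape(-1)>0)&(c[:,2]>.085)&(c[:,2]<.17)&(abs(c[:,0]-.6)<.06)&(abs(c[:,1]+.25)<.06)
k=c[m];print(m.sum(),k.min(0),k.max(0))
# RANSAC plane with normal ~60deg tilt
rng=np.random.default_rng(0);best=0
for _ in range(2000):
    a,b,e=k[rng.choice(len(k),3,False)];n=np.cross(b-a,e-a)
    l=np.linalg.norm(n)
    if l<1e-9: continue
    n/=l; n*=np.sign(n[2])
    if abs(n[2]-.5)>.06 or n[0]>-.7: continue
    i=abs((k-a)@n)<.0015
    if i.sum()>best:best=i.sum();bi=i
f=k[bi];mu=f.mean(0);u,s,vt=np.linalg.svd(f-mu);n=vt[2]*np.sign(vt[2][2])
print(best,"normal",n,"mean",mu,f.min(0),f.max(0),"yaw",np.degrees(np.arctan2(-n[1],-n[0])))
E
```

```text
t: 3.9
tcp_pos: [0.5493, -0.0196, 0.2975]
tool_rot: [-0.112, 0.994, -0.0, 0.0]
force: [0.2, 0.2, -0.8]
finger_gap: 0.333
gripper_force: 79.2
[[-9.749e-01 -2.228e-01  1.000e-03  5.493e-01]
 [-2.228e-01  9.749e-01  0.000e+00 -1.960e-02]
 [-1.000e-03 -2.000e-04 -1.000e+00  2.975e-01]
 [ 0.000e+00  0.000e+00  0.000e+00  1.000e+00]] [-0.24  0.43  1.63  0.    1.08 -2.03]
3313 [ 0.56495412 -0.2808273   0.08524339] [ 0.62512048 -0.21899333  0.15206252]
648 normal [-0.84866058 -0.09174982  0.52091956] mean [ 0.60747439 -0.25023583  0.120176  ] [ 0.58662825 -0.26808989  0.0893231 ] [ 0.62191987 -0.22089532  0.13860828] yaw 6.17035698458648
```

View pics/w2.png

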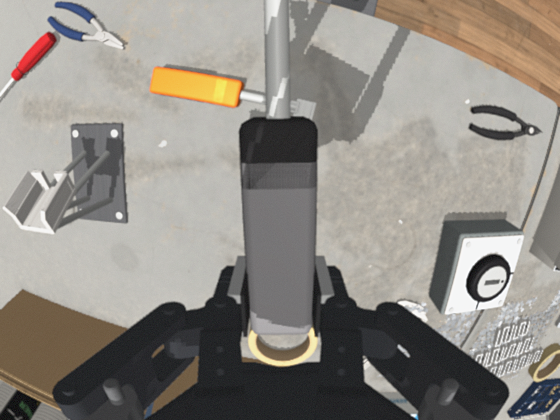

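The wrist picture shows the driver held straight. The trough is at (5..75, 175..235), with base-plate bolts at (75,132), (113,131) and (120,216). I'll fit the channel profile to the depth clouds of all three views.

```bash
cat > fit.py <<'E'
from h import *
from scipy.optimize import least_squares
def tr(p):
    yaw,x,y,z=p;h=np.array([-np.cos(yaw),-np.sin(yaw),0]);X=h*.5+np.array([0,0,-.866025]);Z=h*.866025+np.array([0,0,.5]);Y=np.cross(Z,X)
    return T(np.c_[X,Y,Z],[x,y,z])
def seg(P,a,b):
    a=np.array(a);b=np.array(b);t=np.clip(((P-a)@(b-a))/((b-a)@(b-a)),0,1);return np.linalg.norm(P-a-t[:,None]*(b-a),axis=1)
def fit(k,p0=(.05,.585,-.25,.095),lw=.030):
    def res(p):
        M=tr(p);q=(k-M[:3,3])@M[:3,:3]
        yz=np.c_[abs(q[:,1]),q[:,2]]
        d=np.min([seg(yz,(0,0),(.018,0)),seg(yz,(.018,0),(.018,.016)),seg(yz,(.018,.016),(lw,.028))],0)
        ex=np.clip(q[:,0],0,None)+np.clip(-.05-q[:,0],0,None)
        return np.minimum(np.hypot(d,ex),.012)
    r=least_squares(lambda p:res([p[0],p[1],p[2],p0[3]]),p0[:3],loss="soft_l1",f_scale=.0015,diff_step=1e-4,x_scale=[.1,.01,.01])
    p=[*r.x,p0[3]];return p,np.median(res(p))
E
cat > ft.py <<'E'
from fit import *
def sel(c):
    c=c.reshape(-1,3);return c[(c[:,2]>.096)&(c[:,2]<.17)&(abs(c[:,0]-.6)<.06)&(abs(c[:,1]+.25)<.06)]
C={"w2":sel(np.load("w2c.npy"))}
for n,b in(("side",(295,215,340,290)),("scene",(305,200,365,280))):C[n]=sel(cloud(n,np.load(n+"0.npy"),b))
for n,k in C.items():
    for lw in(.026,.030):print(n,len(k),lw,fit(k,lw=lw))
cm=manip.camera_model("wrist")
B=[w(cm,u,v,z=.008,fish=True) for u,v in((75,132),(113,131),(120,216))];print(np.round(B,4))
e=B[2]-B[1];print("yaw",np.degrees(np.arctan2(e[1],e[0])));e=B[0]-B[1];print(np.degrees(np.arctan2(e[0],-e[1])))
E
python3 ft.py
```

```text
w2 3175 0.026 ([np.float64(0.1611383426674268), np.float64(0.5934809804626971), np.float64(-0.2467753763231405), 0.095], np.float64(0.0023121218447012992))
w2 3175 0.03 ([np.float64(0.16438770100577815), np.float64(0.59230520748379), np.float64(-0.24651334538913205), 0.095], np.float64(0.002429029705277981))
side 538 0.026 ([np.float64(0.12813441386406288), np.float64(0.5949506578841959), np.float64(-0.2513518485692631), 0.095], np.float64(0.002573477421948309))
side 538 0.03 ([np.float64(0.12314412122840228), np.float64(0.5942324405114483), np.float64(-0.25182553140728253), 0.095], np.float64(0.002419744095860184))
scene 546 0.026 ([np.float64(0.12766765849211686), np.float64(0.5936550528635289), np.float64(-0.25272753839163054), 0.095], np.float64(0.0014249616151490183))
scene 546 0.03 ([np.float64(0.1259933363628951), np.float64(0.5930418833896421), np.float64(-0.25311946040607386), 0.095], np.float64(0.0014921540145658519))
[[ 0.5474 -0.2855  0.008 ]
 [ 0.5377 -0.2277  0.008 ]
 [ 0.645  -0.2081  0.008 ]]
yaw 10.342733919603802
9.470377121012898
```

```bash
cat > held.py <<'E'
from h import *
c=np.load("w2c.npy");M=cur();q=(c.reshape(-1,3)-M[:3,3])@M[:3,:3]
q=q.reshape(420,560,3)
for v in (150,175,200,250,280):
    r=q[v,225:330];m=abs(r[:,2]-np.median(r[40:70,2]))<.006;k=r[m];print(v,k[:,1].min().round(4),k[:,1].max().round(4),k[:,0].mean().round(4),k[:,2].mean().round(4))
for v in(20,60,90):
    r=q[v,262:295];m=(r[:,2]<.12);k=r[m];print("shank",v,k.min(0).round(4),k.max(0).round(4))
k=q[100:335,235:325].reshape(-1,3);k=k[abs(k[:,2]-.049)<.006];print(k.min(0),k.max(0))
E
python3 held.py
```

```text
150 -0.0153 0.0136 0.0658 0.0492
175 -0.0157 0.0143 0.0563 0.049
200 -0.015 0.0141 0.0464 0.049
250 -0.0142 0.0145 0.0249 0.049
280 -0.0244 0.0205 0.0109 0.0482
shank 20 [ 0.1164 -0.0066  0.0577] [0.1179 0.003  0.0632]
shank 60 [ 0.0845 -0.0057 -0.0703] [0.1009 0.0035 0.0637]
shank 90 [ 0.0883 -0.0057  0.0582] [0.0884 0.0034 0.0618]
[-0.02201817 -0.02009114  0.0430014 ] [0.07723571 0.01940478 0.05497099]
```

```bash
cat >> fit.py <<'E'
HC=np.array([.0277,-.0004,.064])
def lay(p,off):
    M=tr(p);Rt=np.c_[M[:3,0],-M[:3,1],-M[:3,2]]
    return T(Rt,M[:3,3]+M[:3,:3]@np.array(off)-Rt@HC)
E
python3 - <<'E'
from fit import *
p=(.163,.593,-.2475,.095)
g=lay(p,(-.053,-.1,.115));print(g.round(3));plan(g)
E
```

```text
[[-0.493 -0.162  0.855  0.464]
 [-0.081  0.987  0.141 -0.167]
 [-0.866 -0.    -0.5    0.254]
 [ 0.     0.     0.     1.   ]]
 9 x dp [0.028, -0.0285, -0.0027] rot [0.0006, -0.0185, 0.001]
```

```bash
python3 -m crank '[{"dp":[0.028,-0.0285,-0.0027],"delta_rot":[0.0006,-0.0185,0.001],"fingers":-1},{"dp":[0.028,-0.0285,-0.0027],"delta_rot":[0.0006,-0.0185,0.001],"fingers":-1},{"dp":[0.028,-0.0285,-0.0027],"delta_rot":[0.0006,-0.0185,0.001],"fingers":-1},{"dp":[0.028,-0.0285,-0.0027],"delta_rot":[0.0006,-0.0185,0.001],"fingers":-1},{"dp":[0.028,-0.0285,-0.0027],"delta_rot":[0.0006,-0.0185,0.001],"fingers":-1},{"dp":[0.028,-0.0285,-0.0027],"delta_rot":[0.0006,-0.0185,0.001],"fingers":-1},{"dp":[0.028,-0.0285,-0.0027],"delta_rot":[0.0006,-0.0185,0.001],"fingers":-1},{"dp":[0.028,-0.0285,-0.0027],"delta_rot":[0.0006,-0.0185,0.001],"fingers":-1},{"dp":[0.028,-0.0285,-0.0027],"delta_rot":[0.0006,-0.0185,0.001],"fingers":-1},{"dp":[0,0,0],"delta_rot":[0,0,0],"fingers":-1},{"dp":[0,0,0],"delta_rot":[0,0,0],"fingers":-1},{"dp":[0,0,0],"delta_rot":[0,0,0],"fingers":-1}]' 80
python3 - <<'E'
from fit import *
print(cur().round(4),manip.sense()["q"].round(2))
p,d=manip.snapshot("wrist");cv2.imwrite("pics/w3.png",p[...,::-1]);np.save("w3.npy",d)
c=cloud("wrist",d,(0,0,560,420));np.save("w3c.npy",c)
c=c.reshape(-1,3);m=(d.reshape(-1)>0)&(c[:,2]>.1)&(c[:,2]<.17)&(abs(c[:,0]-.6)<.06)&(abs(c[:,1]+.25)<.06)
k=c[m];print(m.sum())
for lw in(.026,.028,.03):print(fit(k,p0=(.16,.59,-.25,.095),lw=lw))
E
```

```text
t: 4.95
tcp_pos: [0.5393, -0.0904, 0.386]
tool_rot: [-0.034, 0.928, 0.012, 0.37]
force: [-0.1, 0.5, -1.4]
finger_gap: 0.332
gripper_force: 79.4
[[-0.7243 -0.0715  0.6858  0.5393]
 [-0.0544  0.9974  0.0465 -0.0904]
 [-0.6873 -0.0036 -0.7263  0.386 ]
 [ 0.      0.      0.      1.    ]] [-0.54  0.19  1.94  0.88  0.53 -2.85]
3112
([np.float64(0.17147830906121436), np.float64(0.5927698740562866), np.float64(-0.24933291535664853), 0.095], np.float64(0.001367992824105622))
([np.float64(0.1700943428341178), np.float64(0.5924160082691937), np.float64(-0.2491205423572486), 0.095], np.float64(0.0013552298035817084))
([np.float64(0.1711269514591266), np.float64(0.5920091926226074), np.float64(-0.24897761120722972), 0.095], np.float64(0.0015837185348676112))
```

View pics/w3.png

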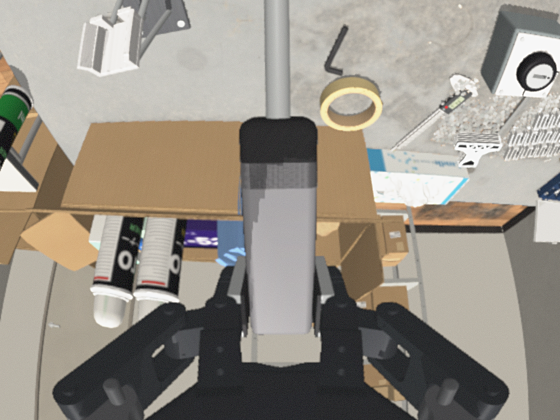

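The picture shows the trough at (80..140, 10..75) and the driver held firmly. The wrist ran into the joint-6 limit (-2.85), so this grasp needs the half turn. I'll put the driver back, turn the gripper 180°, and grasp again.

```bash
python3 - <<'E'
from h import *
a=np.radians(13);d=np.array([-np.cos(a),-np.sin(a),0]);z=np.array([0,0,-1.]);y=np.cross(z,d)
plan(T(np.c_[d,y,z],[.5301,.0693,.20]))
E
```

```text
7 x dp [0.0191, 0.0468, 0.0504] rot [-0.0014, 0.0172, -0.0033]
```

```bash
python3 -m crank '[{"dp":[0.0191,0.0468,0.0504],"delta_rot":[-0.0014,0.0172,-0.0033],"fingers":-1},{"dp":[0.0191,0.0468,0.0504],"delta_rot":[-0.0014,0.0172,-0.0033],"fingers":-1},{"dp":[0.0191,0.0468,0.0504],"delta_rot":[-0.0014,0.0172,-0.0033],"fingers":-1},{"dp":[0.0191,0.0468,0.0504],"delta_rot":[-0.0014,0.0172,-0.0033],"fingers":-1},{"dp":[0.0191,0.0468,0.0504],"delta_rot":[-0.0014,0.0172,-0.0033],"fingers":-1},{"dp":[0.0191,0.0468,0.0504],"delta_rot":[-0.0014,0.0172,-0.0033],"fingers":-1},{"dp":[0.0191,0.0468,0.0504],"delta_rot":[-0.0014,0.0172,-0.0033],"fingers":-1},{"dp":[0,0,0],"delta_rot":[0,0,0],"fingers":-1},{"dp":[0,0,0],"delta_rot":[0,0,0],"fingers":-1}]' 80
python3 - <<'E'
from h import *
print(cur().round(4),manip.sense()["q"].round(2))
a=np.radians(13);d=np.array([-np.cos(a),-np.sin(a),0]);z=np.array([0,0,-1.]);y=np.cross(z,d)
plan(T(np.c_[d,y,z],[.5301,.0693,.0795]))
E
```

```text
t: 5.75
tcp_pos: [0.5344, 0.0627, 0.2076]
tool_rot: [-0.11, 0.994, 0.003, 0.017]
force: [0.2, 0.2, -0.8]
finger_gap: 0.33
gripper_force: 79.3
[[-0.9753 -0.2185  0.0336  0.5344]
 [-0.2184  0.9758  0.009   0.0627]
 [-0.0347  0.0014 -0.9994  0.2076]
 [ 0.      0.      0.      1.    ]] [-0.1   0.54  1.76  0.02  0.81 -1.9 ]
 4 x dp [0.0028, 0.0037, 0.064] rot [0.0001, 0.0014, -0.0003]
```

```bash
python3 -m crank '[{"dp":[0.003,0.0037,0.064],"delta_rot":[0,0.0014,0],"fingers":-1},{"dp":[0.003,0.0037,0.064],"delta_rot":[0,0.0014,0],"fingers":-1},{"dp":[0.003,0.0037,0.064],"delta_rot":[0,0.0014,0],"fingers":-1},{"dp":[0.003,0.0037,0.058],"delta_rot":[0,0.0014,0],"fingers":-1},{"dp":[0,0,0.002],"delta_rot":[0,0,0],"fingers":-1},{"dp":[0,0,0],"delta_rot":[0,0,0],"fingers":-1},{"dp":[0,0,0],"delta_rot":[0,0,0],"fingers":-1}]' 80
python3 -m crank '[{"dp":[0,0,0],"delta_rot":[0,0,0],"fingers":1},{"dp":[0,0,0],"delta_rot":[0,0,0],"fingers":1},{"dp":[0,0,0],"delta_rot":[0,0,0],"fingers":1},{"dp":[0,0,0],"delta_rot":[0,0,0],"fingers":1},{"dp":[0,0,0],"delta_rot":[0,0,0],"fingers":1},{"dp":[0,0,-0.06],"delta_rot":[0,0,0],"fingers":1},{"dp":[0,0,-0.08],"delta_rot":[0,0,0],"fingers":1},{"dp":[0,0,-0.08],"delta_rot":[0,0,0.0192],"fingers":1},{"dp":[0,0,0],"delta_rot":[0,0,0.0192],"fingers":1},{"dp":[0,0,0],"delta_rot":[0,0,0.0192],"fingers":1},{"dp":[0,0,0],"delta_rot":[0,0,0.0192],"fingers":1},{"dp":[0,0,0],"delta_rot":[0,0,0.0192],"fingers":1}]' 80
python3 -m crank '[{"dp":[0,0,0],"delta_rot":[0,0,0.0192],"fingers":1},{"dp":[0,0,0],"delta_rot":[0,0,0.0192],"fingers":1},{"dp":[0,0,0],"delta_rot":[0,0,0.0192],"fingers":1},{"dp":[0,0,0],"delta_rot":[0,0,0.0192],"fingers":1},{"dp":[0,0,0],"delta_rot":[0,0,0.0192],"fingers":1},{"dp":[0,0,0],"delta_rot":[0,0,0.0192],"fingers":1},{"dp":[0,0,0],"delta_rot":[0,0,0.0192],"fingers":1},{"dp":[0,0,0],"delta_rot":[0,0,0.0192],"fingers":1},{"dp":[0,0,0],"delta_rot":[0,0,0.0192],"fingers":1},{"dp":[0,0,0],"delta_rot":[0,0,0.0192],"fingers":1},{"dp":[0,0,0],"delta_rot":[0,0,0.0192],"fingers":1},{"dp":[0,0,0],"delta_rot":[0,0,0.0192],"fingers":1}]'
python3 -m crank '[{"dp":[0,0,0],"delta_rot":[0,0,0.0192],"fingers":1},{"dp":[0,0,0],"delta_rot":[0,0,0.0192],"fingers":1},{"dp":[0,0,0],"delta_rot":[0,0,0.0192],"fingers":1},{"dp":[0,0,0],"delta_rot":[0,0,0.0192],"fingers":1},{"dp":[0,0,0],"delta_rot":[0,0,0.0192],"fingers":1},{"dp":[0,0,0],"delta_rot":[0,0,0.0192],"fingers":1},{"dp":[0,0,0],"delta_rot":[0,0,0.0192],"fingers":1},{"dp":[0,0,0],"delta_rot":[0,0,0.0192],"fingers":1},{"dp":[0,0,0],"delta_rot":[0,0,0.0192],"fingers":1},{"dp":[0,0,0],"delta_rot":[0,0,0],"fingers":1},{"dp":[0,0,0],"delta_rot":[0,0,0],"fingers":1}]'
python3 - <<'E'
from h import *
print(cur().round(4),manip.sense()["q"].round(2))
p,d=manip.snapshot("wrist");cv2.imwrite("pics/w4.png",p[...,::-1])
c=cloud("wrist",d,(0,0,560,420)).reshape(-1,3)
m=(d.reshape(-1)>0)&(c[:,2]>.025)&(c[:,2]<.035)&(abs(c[:,0]-.5)<.08)&(abs(c[:,1]-.06)<.05)
k=c[m];print(m.sum(),cv2.minAreaRect(k[:,:2].astype(np.float32)),k.mean(0))
a=np.radians(13);x=np.array([np.cos(a),np.sin(a),0]);z=np.array([0,0,-1.]);y=np.cross(z,x)
plan(T(np.c_[x,y,z],[.5301,.0693,.0795]))
E
```

```text
t: 6.33
tcp_pos: [0.5325, 0.0671, 0.086]
tool_rot: [-0.108, 0.994, -0.0, 0.004]
force: [0.5, -0.5, -1.1]
finger_gap: 0.336
gripper_force: 79.3
t: 7.33
tcp_pos: [0.5308, 0.0679, 0.1952]
tool_rot: [0.195, 0.981, 0.001, 0.003]
force: [0.7, -0.1, 0.4]
finger_gap: 1.002
gripper_force: 0.0
t: 8.33
tcp_pos: [0.5307, 0.0679, 0.1946]
tool_rot: [0.795, 0.606, 0.002, 0.001]
force: [-0.0, -0.1, 0.5]
finger_gap: 0.998
gripper_force: 0.0
t: 9.25
tcp_pos: [0.5307, 0.0678, 0.1945]
tool_rot: [0.994, 0.112, 0.002, -0.0]
force: [0.3, 0.3, 0.1]
finger_gap: 0.998
gripper_force: 0.0
[[ 9.747e-01  2.235e-01  4.900e-03  5.307e-01]
 [ 2.235e-01 -9.747e-01  7.000e-04  6.780e-02]
 [ 5.000e-03  4.000e-04 -1.000e+00  1.945e-01]
 [ 0.000e+00  0.000e+00  0.000e+00  1.000e+00]] [-0.08  0.57  1.76  0.    0.81  1.26]
4265 ((0.5081135034561157, 0.06018389016389847), (0.09945150464773178, 0.030256999656558037), 14.78675365447998) [0.51243726 0.06134377 0.03001138]
 3 x dp [-0.0005, -0.0011, 0.0767] rot [0.0, -0.0003, -0.0001]
```

```bash
python3 -m crank '[{"dp":[0.002,0,0.0743],"delta_rot":[0,-0.0003,0.0002],"fingers":1},{"dp":[0.002,0,0.0743],"delta_rot":[0,-0.0003,0.0002],"fingers":1},{"dp":[0.001,0,0.0743],"delta_rot":[0,-0.0002,0],"fingers":1},{"dp":[0,0,0],"delta_rot":[0,0,0],"fingers":1},{"dp":[0,0,0],"delta_rot":[0,0,0],"fingers":1},{"dp":[0,0,0],"delta_rot":[0,0,0],"fingers":-1},{"dp":[0,0,0],"delta_rot":[0,0,0],"fingers":-1},{"dp":[0,0,0],"delta_rot":[0,0,0],"fingers":-1},{"dp":[0,0,0],"delta_rot":[0,0,0],"fingers":-1},{"dp":[0,0,0],"delta_rot":[0,0,0],"fingers":-1},{"dp":[0,0,0],"delta_rot":[0,0,0],"fingers":-1},{"dp":[0,0,0],"delta_rot":[0,0,0],"fingers":-1}]' 80
python3 - <<'E'
from h import *
print(cur().round(4),manip.sense()["q"].round(2))
E
```

```text
t: 10.3
tcp_pos: [0.5348, 0.0682, 0.0856]
tool_rot: [0.994, 0.11, 0.002, 0.001]
force: [-1.5, -1.0, 10.0]
finger_gap: 0.33
gripper_force: 78.6
[[ 9.759e-01  2.183e-01  4.500e-03  5.348e-01]
 [ 2.184e-01 -9.759e-01 -9.000e-04  6.820e-02]
 [ 4.200e-03  1.900e-03 -1.000e+00  8.560e-02]
 [ 0.000e+00  0.000e+00  0.000e+00  1.000e+00]] [-0.08  0.76  1.8  -0.    0.58  1.27]
```

```bash
cat >> fit.py <<'E'
HC2=np.array([-.029,0,.0706])
def lay2(p,off,hc=None):
    M=tr(p);Rt=np.c_[-M[:3,0],M[:3,1],-M[:3,2]]
    return T(Rt,M[:3,3]+M[:3,:3]@np.array(off)-Rt@(HC2 if hc is None else hc))
E
python3 -m crank '[{"dp":[0,0,-0.04],"delta_rot":[0,0,0],"fingers":-1},{"dp":[0,0,-0.08],"delta_rot":[0,0,0],"fingers":-1},{"dp":[0,0,-0.08],"delta_rot":[0,0,0],"fingers":-1},{"dp":[0,0,-0.08],"delta_rot":[0,0,0],"fingers":-1},{"dp":[0,0,-0.08],"delta_rot":[0,0,0],"fingers":-1},{"dp":[0,0,0],"delta_rot":[0,0,0],"fingers":-1}]' 80
python3 - <<'E'
from fit import *
g=lay2((.171,.5925,-.249,.095),(-.053,0,.11));print(g.round(3));plan(g)
E
```

```text
t: 10.8
tcp_pos: [0.5374, 0.0684, 0.2716]
tool_rot: [0.994, 0.11, 0.009, 0.002]
force: [1.7, 0.1, -1.8]
finger_gap: 0.329
gripper_force: 78.4
[[ 0.493  0.17   0.853  0.479]
 [ 0.085 -0.985  0.147 -0.269]
 [ 0.866  0.    -0.5    0.256]
 [ 0.     0.     0.     1.   ]]
 9 x dp [-0.0274, 0.0708, -0.0095] rot [-0.0004, 0.0182, 0.0008]
```

```bash
python3 -m crank '[{"dp":[-0.0206,0.0531,-0.0071],"delta_rot":[-0.0003,0.0137,0.0006],"fingers":-1},{"dp":[-0.0206,0.0531,-0.0071],"delta_rot":[-0.0003,0.0137,0.0006],"fingers":-1},{"dp":[-0.0206,0.0531,-0.0071],"delta_rot":[-0.0003,0.0137,0.0006],"fingers":-1},{"dp":[-0.0206,0.0531,-0.0071],"delta_rot":[-0.0003,0.0137,0.0006],"fingers":-1},{"dp":[-0.0206,0.0531,-0.0071],"delta_rot":[-0.0003,0.0137,0.0006],"fingers":-1},{"dp":[-0.0206,0.0531,-0.0071],"delta_rot":[-0.0003,0.0137,0.0006],"fingers":-1},{"dp":[-0.0206,0.0531,-0.0071],"delta_rot":[-0.0003,0.0137,0.0006],"fingers":-1},{"dp":[-0.0206,0.0531,-0.0071],"delta_rot":[-0.0003,0.0137,0.0006],"fingers":-1},{"dp":[-0.0206,0.0531,-0.0071],"delta_rot":[-0.0003,0.0137,0.0006],"fingers":-1},{"dp":[0,0,0],"delta_rot":[0,0,0],"fingers":-1},{"dp":[0,0,0],"delta_rot":[0,0,0],"fingers":-1}]' 80
python3 - <<'E'
from fit import *
print(cur().round(4),manip.sense()["q"].round(2))
p,d=manip.snapshot("wrist");cv2.imwrite("pics/w5.png",p[...,::-1])
c=cloud("wrist",d,(0,0,560,420));np.save("w5c.npy",c);M=cur()
q=(c.reshape(-1,3)-M[:3,3])@M[:3,:3];k=q[(d.reshape(-1)>0)&(abs(q[:,1])<.02)&(q[:,2]>.04)&(q[:,2]<.075)];print("held",len(k),k.min(0).round(4),k.max(0).round(4),np.percentile(k,[5,50,95],axis=0).round(4))
c=c.reshape(-1,3)
k=c[(d.reshape(-1)>0)&(c[:,2]>.1)&(c[:,2]<.17)&(abs(c[:,0]-.6)<.06)&(abs(c[:,1]+.25)<.06)];print(len(k))
if len(k)>200:print(fit(k,p0=(.17,.59,-.25,.095),lw=.028))
plan(lay2((.171,.5925,-.249,.095),(-.053,0,.11)))
E
```

```text
t: 11.72
tcp_pos: [0.4978, -0.1309, 0.2657]
tool_rot: [0.949, 0.092, 0.299, -0.038]
force: [-0.4, 0.2, -1.4]
finger_gap: 0.331
gripper_force: 78.7
[[ 0.8038  0.1985  0.5608  0.4978]
 [ 0.1525 -0.9799  0.1284 -0.1309]
 [ 0.575  -0.0177 -0.8179  0.2657]
 [ 0.      0.      0.      1.    ]] [-0.68  0.38  2.05  1.04  0.55 -0.17]
held 9395 [-0.0533 -0.02    0.04  ] [0.0232 0.02   0.075 ] [[-0.0443 -0.0142  0.0479]
 [ 0.0006  0.0003  0.0547]
 [ 0.022   0.0147  0.0654]]
3990
([np.float64(0.15943019390158383), np.float64(0.5931063002884615), np.float64(-0.24806679929543876), 0.095], np.float64(0.0013634741772282901))
 4 x dp [-0.0192, 0.0663, -0.013] rot [-0.0014, 0.0173, 0.0003]
```

View pics/w5.png

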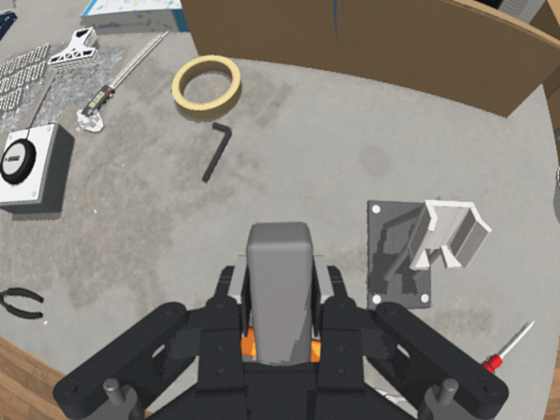

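The view is clear: the trough is at (410..490, 200..270) with its open side towards the gripper, and the handle is held centrally at (250..312, 225..365). I'll continue the turn to the pre-lay pose.

```bash
sed -i 's/HC2=np.array.*/HC2=np.array([-.0272,.0002,.0698])/' fit.py; python3 - <<'E'
from fit import *
c=np.load("w5c.npy").reshape(-1,3);M=cur();q=(c-M[:3,3])@M[:3,:3]
k=q[(abs(q[:,1])<.008)&(q[:,0]>-.03)&(q[:,0]<.021)&(q[:,2]>.048)&(q[:,2]<.062)];print(len(k),np.polyfit(k[:,0],k[:,2],1))
plan(lay2((.165,.5928,-.2485,.095),(-.053,0,.08)),n=6)
E
```

```text
3152 [0.00724586 0.05453582]
 6 x dp [-0.0105, 0.044, 0.0015] rot [-0.001, 0.0115, 0.0003]
```

```bash
python3 -m crank '[{"dp":[-0.0105,0.044,0.0015],"delta_rot":[-0.001,0.0115,0.0003],"fingers":-1},{"dp":[-0.0105,0.044,0.0015],"delta_rot":[-0.001,0.0115,0.0003],"fingers":-1},{"dp":[-0.0105,0.044,0.0015],"delta_rot":[-0.001,0.0115,0.0003],"fingers":-1},{"dp":[-0.0105,0.044,0.0015],"delta_rot":[-0.001,0.0115,0.0003],"fingers":-1},{"dp":[-0.0105,0.044,0.0015],"delta_rot":[-0.001,0.0115,0.0003],"fingers":-1},{"dp":[-0.0105,0.044,0.0015],"delta_rot":[-0.001,0.0115,0.0003],"fingers":-1},{"dp":[0,0,0],"delta_rot":[0,0,0],"fingers":-1},{"dp":[0,0,0],"delta_rot":[0,0,0],"fingers":-1},{"dp":[0,0,0],"delta_rot":[0,0,0],"fingers":-1}]' 80
python3 - <<'E'
from fit import *
print(cur().round(4),manip.sense()["q"].round(2))
p,d=manip.snapshot("wrist");cv2.imwrite("pics/w6.png",p[...,::-1])
c=cloud("wrist",d,(0,0,560,420)).reshape(-1,3)
k=c[(d.reshape(-1)>0)&(c[:,2]>.1)&(c[:,2]<.17)&(abs(c[:,0]-.6)<.06)&(abs(c[:,1]+.25)<.06)];print(len(k))
if len(k)>200:print(fit(k,p0=(.165,.59,-.25,.095),lw=.028))
plan(lay2((.165,.5928,-.2485,.095),(-.053,0,.08)))
plan(lay2((.165,.5928,-.2485,.095),(-.053,0,.017)))
E
```

```text
t: 12.52
tcp_pos: [0.5051, -0.2565, 0.2401]
tool_rot: [0.867, 0.075, 0.491, -0.044]
force: [-0.4, 1.4, -0.7]
finger_gap: 0.333
gripper_force: 78.8
[[ 0.5069  0.1724  0.8446  0.5051]
 [ 0.0864 -0.985   0.1493 -0.2565]
 [ 0.8577 -0.0027 -0.5142  0.2401]
 [ 0.      0.      0.      1.    ]] [-1.    0.61  2.06  1.64  0.92 -1.01]
87
 1 x dp [-0.0038, 0.0132, -0.0022] rot [-0.0013, 0.0026, 0.0004]
 2 x dp [-0.0011, 0.007, 0.0619] rot [-0.0007, 0.0013, 0.0002]
```

View pics/w6.png

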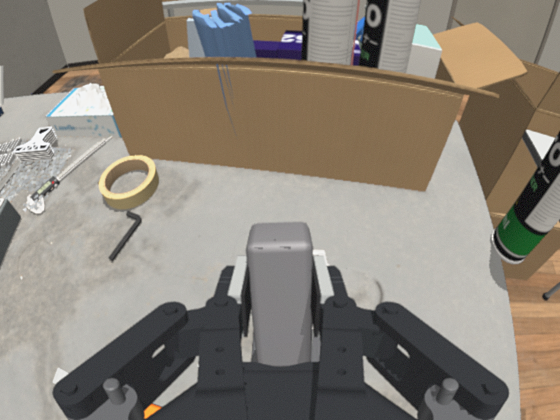

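```bash
python3 -m crank '[{"dp":[-0.0038,0.0132,-0.0022],"delta_rot":[-0.0013,0.0026,0.0004],"fingers":-1},{"dp":[0,0,0.04],"delta_rot":[0,0,0],"fingers":-1},{"dp":[0,0,0],"delta_rot":[0,0,0],"fingers":-1},{"dp":[0,0,0],"delta_rot":[0,0,0],"fingers":-1}]' 80
python3 - <<'E'
from fit import *
p,d=manip.snapshot("wrist");cv2.imwrite("pics/w7.png",p[...,::-1])
M=tr((.165,.5928,-.2485,.095))
c=cloud("wrist",d,(220,230,345,340)).reshape(-1,3);q=(c-M[:3,3])@M[:3,:3]
for lo in(-.05,-.04,-.03):
  k=q[(q[:,0]>lo)&(q[:,0]<lo+.01)&(q[:,2]<.032)&(abs(q[:,1])<.05)];L=k[k[:,1]<-.016];Rr=k[k[:,1]>.016]
  for s in(L,Rr):
    if len(s):print(lo,len(s),s[:,1].min().round(4),s[:,1].max().round(4),"z",s[:,2].min().round(4),s[:,2].max().round(4), "lip y at z16-28:",np.polyfit(s[:,2],s[:,1],1).round(3))
plan(lay2((.165,.5928,-.2485,.095),(-.053,0,.017)))
cv2.imwrite("pics/c7.png",cv2.resize(p[220:340,200:360,::-1],(800,600),interpolation=cv2.INTER_CUBIC))
E
```

```text
t: 12.9
tcp_pos: [0.5215, -0.2611, 0.2291]
tool_rot: [0.863, 0.071, 0.499, -0.041]
force: [-0.7, 0.4, -1.0]
finger_gap: 0.327
gripper_force: 78.7
-0.03 10 -0.0201 -0.0193 z 0.0201 0.0224 lip y at z16-28: [-0.321 -0.013]
 2 x dp [0.0002, -0.0011, 0.0433] rot [0.0001, -0.0001, -0.0]
```

View pics/c7.png

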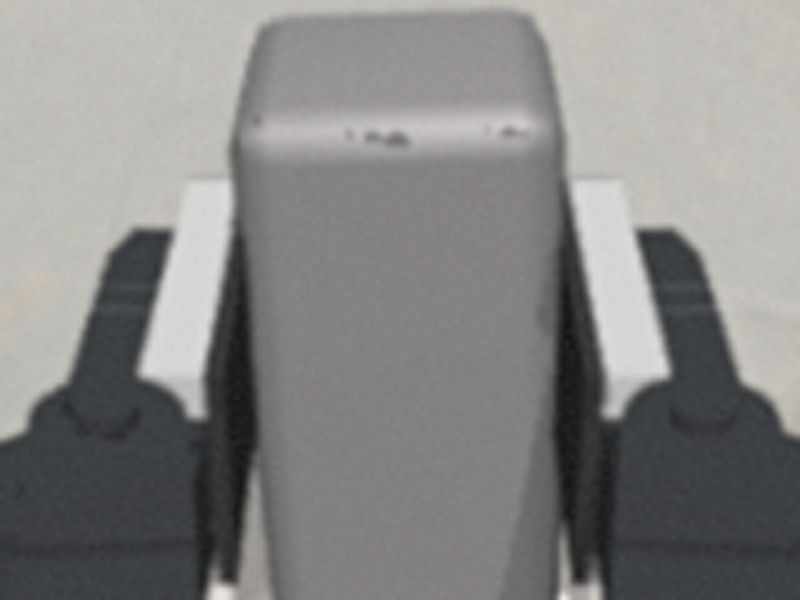

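Those white plates at crop (190,280) and (610,280) belong to the gripper, so the lips are hidden. I'll go down along the floor normal and watch the force.

```bash
python3 -m crank '[{"dp":[0.0002,-0.001,0.03],"delta_rot":[0,0,0],"fingers":-1},{"dp":[0.0002,-0.001,0.03],"delta_rot":[0,0,0],"fingers":-1},{"dp":[0,0,0.013],"delta_rot":[0,0,0],"fingers":-1},{"dp":[0,0,0],"delta_rot":[0,0,0],"fingers":-1},{"dp":[0,0,0],"delta_rot":[0,0,0],"fingers":-1}]' 80
python3 - <<'E'
from fit import *
plan(lay2((.165,.5928,-.2485,.095),(-.053,0,.015)))
E
```

```text
t: 13.37
tcp_pos: [0.552, -0.2556, 0.2111]
tool_rot: [0.863, 0.07, 0.499, -0.041]
force: [-0.2, -0.5, -0.8]
finger_gap: 0.329
gripper_force: 78.7
 1 x dp [0.0007, -0.0011, 0.0182] rot [0.0003, -0.0002, -0.0002]
```

```bash
python3 -m crank '[{"dp":[0.0007,-0.001,0.014],"delta_rot":[0,0,0],"fingers":-1},{"dp":[0,0,0.005],"delta_rot":[0,0,0],"fingers":-1},{"dp":[0,0,0.002],"delta_rot":[0,0,0],"fingers":-1},{"dp":[0,0,0],"delta_rot":[0,0,0],"fingers":-1}]' 80
python3 - <<'E'
from fit import *
M=tr((.165,.5928,-.2485,.095));c=cur();print(M[:3,:3].T@(c[:3,:3]@HC2+c[:3,3]-M[:3,3]), M[:3,:3].T@manip.sense()["force"], M[:3,:3].T@c[:3,:3])
E
```

```text
t: 13.7
tcp_pos: [0.5607, -0.2543, 0.2068]
tool_rot: [0.863, 0.069, 0.499, -0.04]
force: [-7.8, -1.6, 6.2]
finger_gap: 0.333
gripper_force: 80.1
[-0.05348135  0.0008694   0.01433624] [-1.41712084  0.29294148  9.9888242 ] [[-0.99999539  0.00211898 -0.00200979]
 [ 0.00211094  0.99998912  0.0039893 ]
 [ 0.00201822  0.00398504 -0.99998967]]
```

The driver is seated, with 10 N along the floor normal at z = 14.3 mm. I'll release it and back off.

```bash
python3 -m crank '[{"dp":[0,0,-0.003],"delta_rot":[0,0,0],"fingers":-1},{"dp":[0,0,0],"delta_rot":[0,0,0],"fingers":0.2},{"dp":[0,0,0],"delta_rot":[0,0,0],"fingers":1},{"dp":[0,0,0],"delta_rot":[0,0,0],"fingers":1},{"dp":[0,0,0],"delta_rot":[0,0,0],"fingers":1},{"dp":[0,0,0],"delta_rot":[0,0,0],"fingers":1},{"dp":[0,0,-0.03],"delta_rot":[0,0,0],"fingers":1},{"dp":[0,0,-0.07],"delta_rot":[0,0,0],"fingers":1},{"dp":[0,0,-0.07],"delta_rot":[0,0,0],"fingers":1},{"dp":[0,0,-0.07],"delta_rot":[0,0,0],"fingers":1},{"dp":[0,0,0],"delta_rot":[0,0,0],"fingers":1},{"dp":[0,0,0],"delta_rot":[0,0,0],"fingers":1}]' 80
cat > chk.py <<'E'
from fit import *
import sys
p=(.165,.5928,-.2485,.095);M=tr(p)
print(cur().round(4),manip.sense()["q"].round(2))
tag=sys.argv[1]
for n,b in(("wrist",(0,0,560,420)),("scene",(305,180,375,280)),("side",(290,195,350,290))):
    pic,d=manip.snapshot(n);cv2.imwrite(f"pics/{tag}_{n}.png",pic[...,::-1])
    c=cloud(n,d,b).reshape(-1,3);q=(c-M[:3,3])@M[:3,:3]
    col=pic[b[1]:b[3],b[0]:b[2]].reshape(-1,3).astype(int)
    m=(q[:,0]>-.12)&(q[:,0]<-.005)&(q[:,2]>.024)&(q[:,2]<.036)&(abs(q[:,1])<.024);k=q[m]
    if len(k)>20:
        r=cv2.minAreaRect(k[:,:2].astype(np.float32));print(n,len(k),r,"ztop",np.median(k[:,2]).round(4),"slope",np.polyfit(k[:,0],k[:,2],1).round(3))
    m=(q[:,0]>-.095)&(q[:,0]<-.06)&(q[:,2]>.026)&(q[:,2]<.034)&(abs(q[:,1])<.024);k=q[m]
    if len(k)>20:print("   free part y",k[:,1].min().round(4),k[:,1].max().round(4))
E
python3 chk.py k1
```

```text
t: 14.7
tcp_pos: [0.4566, -0.2721, 0.2675]
tool_rot: [0.863, 0.069, 0.499, -0.039]
force: [0.3, 0.3, 0.1]
finger_gap: 1.002
gripper_force: 0.0
[[ 0.4919  0.1582  0.8561  0.4566]
 [ 0.0804 -0.9874  0.1363 -0.2721]
 [ 0.8669  0.0018 -0.4985  0.2675]
 [ 0.      0.      0.      1.    ]] [-1.13  0.54  2.11  1.54  0.98 -1.  ]
wrist 3827 ((-0.052522968500852585, -8.348003029823303e-05), (0.0949639230966568, 0.047827787697315216), 0.013916009105741978) ztop 0.0296 slope [0.    0.029]
   free part y -0.0111 0.0189
scene 432 ((-0.051959078758955, -0.00040951184928417206), (0.04620138928294182, 0.09365604817867279), 89.6009750366211) ztop 0.0294 slope [0.001 0.029]
   free part y -0.0082 0.0214
side 385 ((-0.05318385362625122, -0.0012684855610132217), (0.09615062177181244, 0.04757138714194298), 1.9471971988677979) ztop 0.0287 slope [-0.002  0.028]
   free part y -0.0106 0.0196
```

The screwdriver is in the rest with its top face at 29 mm and its axis aligned. Before the end grasp, I'll check the wrist angles with a quick orientation model.

```bash
cat > kin.py <<'E'
from fit import *
def Rq(q,s4=1,s6=-1):
    return (R.from_euler("z",q[0])*R.from_euler("y",q[1]+q[2])*R.from_euler("z",s4*q[3])*R.from_euler("y",q[4])*R.from_euler("z",s6*q[5])).as_matrix()
E
python3 - <<'E'
from kin import *
S=[([-.24,.43,1.63,0,1.08,-2.03],[[-.9749,-.2228,.001],[-.2228,.9749,0],[-.001,0,-1]]),
([-.54,.19,1.94,.88,.53,-2.85],[[-.7243,-.0715,.6858],[-.0544,.9974,.0465],[-.6873,-.0036,-.7263]]),
([-.68,.38,2.05,1.04,.55,-.17],[[.8038,.1985,.5608],[.1525,-.9799,.1284],[.575,-.0177,-.8179]]),
([-1.,.61,2.06,1.64,.92,-1.01],[[.5069,.1724,.8446],[.0864,-.985,.1493],[.8577,-.0027,-.5142]])]
for s4 in(1,-1):
  for s6 in(1,-1):
    C=[Rq(q,s4,s6).T@np.array(r) for q,r in S];print(s4,s6,max(abs(C[i]-C[0]).max() for i in(1,2,3)).round(3));
    if max(abs(C[i]-C[0]).max() for i in(1,2,3))<.1:print(C[0].round(2))
E
```

```text
1 1 0.009
[[ 0.01 -1.   -0.  ]
 [ 1.    0.01  0.  ]
 [-0.   -0.    1.  ]]
1 -1 1.7
-1 1 1.635
-1 -1 1.308
```

```bash
cat >> kin.py <<'E'
Q=np.array([[1.0975,.5285,1.4339,0,1.1814,-.1785],[-.09,.48,1.71,0,.95,-1.86],[-.08,.77,1.81,0,.56,-1.88],[-.24,.43,1.63,0,1.08,-2.03],[-.54,.19,1.94,.88,.53,-2.85],[-.68,.38,2.05,1.04,.55,-.17],[-1.,.61,2.06,1.64,.92,-1.01],[-1.13,.54,2.11,1.54,.98,-1.]])
P=np.array([[.1813,.5975,.3029],[.5315,.0614,.251],[.5301,.0693,.0792],[.5493,-.0196,.2975],[.5393,-.0904,.386],[.4978,-.1309,.2657],[.5051,-.2565,.2401],[.4566,-.2721,.2675]])
def rot(q):return (R.from_euler("z",q[0])*R.from_euler("y",q[1]+q[2])*R.from_euler("z",q[3])*R.from_euler("y",q[4])*R.from_euler("z",q[5]+np.pi/2)).as_matrix()
def pos(q,k):
    z0,b,L1,L2,L3=k;r=L1*np.sin(q[1])+L2*np.sin(q[1]+q[2]);h=z0+L1*np.cos(q[1])+L2*np.cos(q[1]+q[2])
    return R.from_euler("z",q[0]).apply([r,b,h])+L3*rot(q)[:,2]
K=least_squares(lambda k:(np.array([pos(q,k) for q in Q])-P).ravel(),[.2,.1,.45,.4,.2]).x
LO=np.array([-3.08,-.75,.22,-1.43,0,-2.85]);HI=np.array([3.08,2.2,2.44,4.57,2.65,2.85])
def ik(G,q0):
    r=least_squares(lambda q:np.r_[(pos(q,K)-G[:3,3])*5,(rot(q)-G[:3,:3]).ravel()],np.clip(q0,LO+.01,HI-.01),bounds=(LO,HI));return r.x,np.abs(r.fun).max()
E
python3 - <<'E'
from kin import *
print(K,abs(np.array([pos(q,K) for q in Q])-P).max())
M=tr((.165,.5928,-.2485,.095));X,Y,Z=M[:3,:3].T
for nm,x in(("Z",Z),("-Z",-Z),("Y",Y),("-Y",-Y)):
    Rt=np.c_[x,np.cross(X,x),X]
    for off in(-.075-.06-.08,-.075-.056):
        g=T(Rt,M[:3,3]+M[:3,:3]@[off,.002,.015])
        for q0 in([-.5,.6,1.5,0,1.5,-1.5],[-.5,.6,1.5,-.5,1.5,1]):print(nm,off,*[v.round(2) if hasattr(v,'round') else v for v in ik(g,q0)])
    h=np.array([-np.cos(.165),-np.sin(.165),0]);xx=h if nm=="Z" else -h if nm=="-Z" else Y if nm=="Y" else -Y
    dn=np.array([0,0,-1.])
    g=T(np.c_[xx,np.cross(dn,xx),dn],[.6,.265,.28]);print("slot",nm,ik(g,[.2,.6,1.5,0,1.2,0])[0].round(2),ik(g,[.2,.6,1.5,0,1.2,0])[1].round(3))
E
```

```text
[0.27654386 0.11239595 0.46886768 0.36612979 0.2183169 ] 0.035053230972591054
Z -0.21500000000000002 [-0.4   1.23  0.22 -0.32  2.11 -2.25] 0.03
Z -0.21500000000000002 [-0.4   1.23  0.22 -0.32  2.11 -2.25] 0.03
Z -0.131 [-0.43  1.11  0.68 -0.29  1.79 -2.17] 0.0
Z -0.131 [-0.43  1.11  0.68 -0.29  1.79 -2.17] 0.0
slot Z [ 0.24  0.71  1.24  0.    1.2  -1.49] 0.0
-Z -0.21500000000000002 [-0.4   1.23  0.22 -0.32  2.11  0.89] 0.03
-Z -0.21500000000000002 [-0.4   1.23  0.22 -0.32  2.11  0.89] 0.03
-Z -0.131 [-0.43  1.11  0.68 -0.29  1.79  0.97] 0.0
-Z -0.131 [-0.43  1.11  0.68 -0.29  1.79  0.97] 0.0
slot -Z [0.24 0.71 1.24 0.   1.2  1.65] 0.0
Y -0.21500000000000002 [-0.29  0.92  0.99 -0.43  1.5  -2.85] 0.64
Y -0.21500000000000002 [-0.4   1.23  0.22 -0.32  2.11  2.46] 0.03
Y -0.131 [-0.3   0.9   1.29 -0.61  1.2  -2.85] 0.53
Y -0.131 [-0.43  1.11  0.68 -0.29  1.79  2.54] 0.0
slot Y [ 0.3   0.71  1.24 -0.1   1.18 -2.85] 0.124
-Y -0.21500000000000002 [-0.4   1.23  0.22 -0.32  2.11 -0.68] 0.03
-Y -0.21500000000000002 [-0.4   1.23  0.22 -0.32  2.11 -0.68] 0.03
-Y -0.131 [-0.43  1.11  0.68 -0.29  1.79 -0.6 ] 0.0
-Y -0.131 [-0.43  1.11  0.68 -0.29  1.79 -0.6 ] 0.0
slot -Y [0.24 0.71 1.24 0.   1.2  0.08] 0.0
```

```bash
python3 - <<'E'
from kin import *
C=cur();M=tr((.165,.5928,-.2485,.095));X,Y,Z=M[:3,:3].T
Rt=np.c_[Z,np.cross(X,Z),X]
pre=T(Rt,M[:3,3]+M[:3,:3]@[-.185,.002,.015]);print(pre.round(3))
h=np.array([-np.cos(.165),-np.sin(.165),0]);dn=np.array([0,0,-1.])
A=T(np.c_[h,np.cross(dn,h),dn],[.50,-.23,.38])
def path(a,b,n,q):
    L=np.real(logm(np.linalg.inv(a)@b));print("deg",np.degrees(np.linalg.norm([L[2,1],L[0,2],L[1,0]])))
    for i in range(n+1):
        g=a@expm(L*i/n);q,e=ik(g,q);print(g[:3,3].round(2),g[:3,2].round(2),q.round(2),e.round(3))
    return q
q=path(C,A,6,manip.sense()["q"]);plan(A);print();path(A,pre,5,q);plan(pre,start=A)
print("direct");path(C,pre,6,manip.sense()["q"])
E
```

```text
[[-0.854 -0.164 -0.493  0.672]
 [-0.142  0.986 -0.082 -0.237]
 [ 0.5    0.    -0.866  0.263]
 [ 0.     0.     0.     1.   ]]
deg 179.89349036060318
[ 0.46 -0.27  0.27] [ 0.86  0.14 -0.5 ] [-1.12  0.47  2.17  1.54  0.98 -0.97] 0.0
[ 0.45 -0.25  0.28] [ 0.84 -0.12 -0.53] [-1.03  0.34  2.33  1.9   0.77 -0.74] 0.0
[ 0.45 -0.22  0.29] [ 0.71 -0.32 -0.62] [-0.83  0.22  2.33  2.26  0.41 -0.4 ] 0.0
[ 0.46 -0.2   0.31] [ 0.51 -0.42 -0.75] [-0.65  0.19  2.2   3.79  0.   -1.34] 0.033
[ 0.47 -0.2   0.34] [ 0.28 -0.39 -0.87] [-0.65  0.21  2.2   3.88  0.   -0.97] 0.245
[ 0.49 -0.21  0.36] [ 0.1  -0.24 -0.97] [-0.65  0.25  2.18  3.98  0.   -0.58] 0.42
[ 0.5  -0.23  0.38] [ 0. -0. -1.] [-0.65  0.29  2.16  4.06  0.   -0.17] 0.512
 27 x dp [-0.0, -0.0117, -0.0064] rot [-0.0093, -0.0, 0.016]

deg 30.000011567576124
[ 0.5  -0.23  0.38] [ 0.  0. -1.] [-0.65  0.29  2.16  4.57  0.   -0.67] 0.512
[ 0.54 -0.23  0.36] [-0.1  -0.02 -0.99] [-0.62  0.36  2.1   4.56  0.   -0.66] 0.616
[ 0.58 -0.23  0.34] [-0.21 -0.03 -0.98] [-0.59  0.44  2.04  4.57  0.03 -0.68] 0.704
[ 0.61 -0.23  0.32] [-0.3  -0.05 -0.95] [-0.55
[... 174 characters left out ...]
  1.85  4.57  0.27 -0.76] 0.889
 6 x dp [-0.0638, -0.0118, 0.0263] rot [0.0, 0.0139, 0.0]
direct
deg 179.87912198883612
[ 0.46 -0.27  0.27] [ 0.86  0.14 -0.5 ] [-1.12  0.47  2.17  1.54  0.98 -0.97] 0.0
[ 0.47 -0.22  0.26] [ 0.82 -0.22 -0.52] [-0.88  0.38  2.37  2.31  0.72 -1.08] 0.0
[ 0.5  -0.17  0.26] [ 0.62 -0.52 -0.59] [-0.47  0.38  2.26  3.56  0.46 -1.53] 0.0
[ 0.55 -0.15  0.26] [ 0.3  -0.67 -0.68] [-0.27  0.51  2.01  4.57  0.59 -1.98] 0.089
[ 0.6  -0.16  0.27] [-0.06 -0.63 -0.77] [-0.28  0.61  1.92  4.57  0.65 -1.62] 0.396
[ 0.65 -0.19  0.27] [-0.35 -0.42 -0.84] [-0.35  0.67  1.87  4.57  0.55 -1.25] 0.68
[ 0.67 -0.24  0.26] [-0.49 -0.08 -0.87] [-0.48  0.68  1.85  4.57  0.27 -0.76] 0.889
```

```bash
cat >> kin.py <<'E'
def path2(a,b,n,q,flip=False):
    rel=np.linalg.inv(a)@b;rv=R.from_matrix(rel[:3,:3]).as_rotvec();th=np.linalg.norm(rv)
    if flip: rv=rv/th*(th-2*np.pi)
    dpw=(b[:3,3]-a[:3,3])/n;S=R.from_rotvec(rv/n).as_matrix();g=a.copy();rows=[]
    for i in range(n):
        rows.append((g[:3,:3].T@dpw/.5).round(3).tolist());g=T(g[:3,:3]@S,g[:3,3]+dpw);q,e=ik(g,q)
        print(i,rows[-1],g[:3,3].round(2),g[:3,2].round(2),q.round(2),e.round(3))
    print("rot",(rv/n/2/np.pi).round(4).tolist());return q
E
python3 - <<'E'
from kin import *
C=cur();q=manip.sense()["q"];h=np.array([-np.cos(.165),-np.sin(.165),0]);dn=np.array([0,0,-1.])
A=T(np.c_[h,np.cross(dn,h),dn],[.53,-.20,.38])
path2(C,A,28,q,True)
E
```

```text
0 [0.01, -0.004, 0.001] [ 0.46 -0.27  0.27] [ 0.84  0.2  -0.5 ] [-1.12  0.47  2.13  1.46  1.01 -1.01] 0.0
1 [0.01, -0.003, 0.001] [ 0.46 -0.27  0.27] [ 0.83  0.25 -0.51] [-1.11  0.48  2.1   1.39  1.04 -1.04] 0.0
2 [0.011, -0.002, 0.001] [ 0.47 -0.26  0.28] [ 0.8   0.3  -0.51] [-1.11  0.48  2.06  1.32  1.08 -1.07] 0.0
3 [0.011, -0.001, 0.001] [ 0.47 -0.26  0.28] [ 0.78  0.35 -0.52] [-1.1   0.48  2.02  1.26  1.11 -1.1 ] 0.0
4 [0.011, 0.0, 0.002] [ 0.47 -0.26  0.29] [ 0.75  0.39 -0.54] [-1.09  0.49  1.98  1.19  1.14 -1.14] 0.0
5 [0.011, 0.001, 0.001] [ 0.47 -0.26  0.29] [ 0.71  0.43 -0.55] [-1.07  0.49  1.94  1.13  1.17 -1.17] 0.0
6 [0.01, 0.002, 0.001] [ 0.48 -0.25  0.29] [ 0.67  0.47 -0.57] [-1.06  0.5   1.9   1.07  1.2  -1.21] 0.0
7 [0.01, 0.004, 0.001] [ 0.48 -0.25  0.3 ] [ 0.63  0.5  -0.59] [-1.04  0.5   1.86  1.01  1.22 -1.24] 0.0
8 [0.01, 0.005, 0.001] [ 0.48 -0.25  0.3 ] [ 0.59  0.53 -0.62] [-1.02  0.5   1.82  0.95  1.25 -1.28] 0.0
9 [0.009, 0.006, 0.001] [ 0.48 -0.25  0.31] [ 0.54  0.55 -0.64] [-1.    0.51  1.78  0.9   1.28 -1.32] 0.0
10 [0.009, 0.006, 0.0] [ 0.49 -0.24  0.31] 
[... 1214 characters left out ...]
42  0.28  1.41 -1.93] 0.0
22 [-0.002, 0.009, -0.006] [ 0.52 -0.21  0.36] [ 0.02  0.27 -0.96] [-0.68  0.5   1.41  0.23  1.4  -1.99] 0.0
23 [-0.003, 0.008, -0.006] [ 0.52 -0.21  0.36] [ 0.01  0.22 -0.98] [-0.66  0.49  1.4   0.18  1.39 -2.05] 0.0
24 [-0.004, 0.008, -0.007] [ 0.52 -0.21  0.37] [-0.    0.17 -0.99] [-0.63  0.48  1.39  0.14  1.37 -2.11] 0.0
25 [-0.004, 0.007, -0.007] [ 0.52 -0.21  0.37] [-0.01  0.11 -0.99] [-0.61  0.47  1.39  0.09  1.35 -2.17] 0.0
26 [-0.005, 0.006, -0.008] [ 0.53 -0.2   0.38] [-0.01  0.06 -1.  ] [-0.58  0.46  1.4   0.04  1.32 -2.23] 0.0
27 [-0.005, 0.005, -0.008] [ 0.53 -0.2   0.38] [-0.  0. -1.] [-0.56  0.45  1.4  -0.    1.29 -2.3 ] 0.0
rot [0.0089, 0.0, -0.0155]
```

```bash
python3 -m crank '[{"dp":[0.011,-0.002,0.001],"delta_rot":[0.0089,0,-0.0155],"fingers":1},{"dp":[0.011,-0.002,0.001],"delta_rot":[0.0089,0,-0.0155],"fingers":1},{"dp":[0.011,-0.002,0.001],"delta_rot":[0.0089,0,-0.0155],"fingers":1},{"dp":[0.011,-0.002,0.001],"delta_rot":[0.0089,0,-0.0155],"fingers":1},{"dp":[0.011,0.002,0.001],"delta_rot":[0.0089,0,-0.0155],"fingers":1},{"dp":[0.011,0.002,0.001],"delta_rot":[0.0089,0,-0.0155],"fingers":1},{"dp":[0.011,0.002,0.001],"delta_rot":[0.0089,0,-0.0155],"fingers":1},{"dp":[0.011,0.002,0.001],"delta_rot":[0.0089,0,-0.0155],"fingers":1},{"dp":[0.009,0.006,0],"delta_rot":[0.0089,0,-0.0155],"fingers":1},{"dp":[0.009,0.006,0],"delta_rot":[0.0089,0,-0.0155],"fingers":1},{"dp":[0.009,0.006,0],"delta_rot":[0.0089,0,-0.0155],"fingers":1},{"dp":[0.009,0.006,0],"delta_rot":[0.0089,0,-0.0155],"fingers":1}]'
python3 -m crank '[{"dp":[0.006,0.009,-0.001],"delta_rot":[0.0089,0,-0.0155],"fingers":1},{"dp":[0.006,0.009,-0.001],"delta_rot":[0.0089,0,-0.0155],"fingers":1},{"dp":[0.006,0.009,-0.001],"delta_rot":[0.0089,0,-0.0155],"fingers":1},{"dp":[0.006,0.009,-0.001],"delta_rot":[0.0089,0,-0.0155],"fingers":1},{"dp":[0.0025,0.01,-0.0035],"delta_rot":[0.0089,0,-0.0155],"fingers":1},{"dp":[0.0025,0.01,-0.0035],"delta_rot":[0.0089,0,-0.0155],"fingers":1},{"dp":[0.0025,0.01,-0.0035],"delta_rot":[0.0089,0,-0.0155],"fingers":1},{"dp":[0.0025,0.01,-0.0035],"delta_rot":[0.0089,0,-0.0155],"fingers":1}]'
python3 -m crank '[{"dp":[-0.0015,0.009,-0.0055],"delta_rot":[0.0089,0,-0.0155],"fingers":1},{"dp":[-0.0015,0.009,-0.0055],"delta_rot":[0.0089,0,-0.0155],"fingers":1},{"dp":[-0.0015,0.009,-0.0055],"delta_rot":[0.0089,0,-0.0155],"fingers":1},{"dp":[-0.0015,0.009,-0.0055],"delta_rot":[0.0089,0,-0.0155],"fingers":1},{"dp":[-0.0045,0.0065,-0.0075],"delta_rot":[0.0089,0,-0.0155],"fingers":1},{"dp":[-0.0045,0.0065,-0.0075],"delta_rot":[0.0089,0,-0.0155],"fingers":1},{"dp":[-0.0045,0.0065,-0.0075],"delta_rot":[0.0089,0,-0.0155],"fingers":1},{"dp":[-0.0045,0.0065,-0.0075],"delta_rot":[0.0089,0,-0.0155],"fingers":1},{"dp":[0,0,0],"delta_rot":[0,0,0],"fingers":1},{"dp":[0,0,0],"delta_rot":[0,0,0],"fingers":1}]'
python3 - <<'E'
from kin import *
C=cur();s=manip.sense();print(C.round(3),s["q"].round(2))
M=tr((.165,.5928,-.2485,.095));X,Y,Z=M[:3,:3].T
pre=T(np.c_[Z,np.cross(X,Z),X],M[:3,3]+M[:3,:3]@[-.19,.002,.015])
path2(C,pre,8,s["q"]);plan(pre,n=8)
# look: handle + trough in wrist view
p,d=manip.snapshot("wrist");cv2.imwrite("pics/w8.png",p[...,::-1])
c=cloud("wrist",d,(0,0,560,420)).reshape(-1,3);np.save("w8c.npy",c);q=(c-M[:3,3])@M[:3,:3]
k=q[(d.reshape(-1)>0)&(q[:,0]>-.098)&(q[:,0]<-.055)&(abs(q[:,1])<.03)&(q[:,2]>.024)&(q[:,2]<.034)]
print(len(k),k.min(0),k.max(0),np.median(k,0))
k=c[(d.reshape(-1)>0)&(c[:,2]>.1)&(c[:,2]<.2)&(abs(c[:,0]-.62)<.07)&(abs(c[:,1]+.25)<.05)]
q=(k-M[:3,3])@M[:3,:3];k=q[q[:,0]<-.098];print("end",len(k),k.min(0),k.max(0))
E
```

```text
t: 15.85
tcp_pos: [0.4884, -0.2415, 0.3174]
tool_rot: [0.621, 0.679, 0.389, -0.031]
force: [0.6, -0.4, 0.2]
finger_gap: 1.003
gripper_force: 0.0
t: 16.52
tcp_pos: [0.5088, -0.221, 0.3497]
tool_rot: [0.297, 0.93, 0.215, -0.016]
force: [-0.3, -0.4, 0.1]
finger_gap: 1.001
gripper_force: 0.0
t: 17.35
tcp_pos: [0.528, -0.2006, 0.3823]
tool_rot: [-0.083, 0.997, 0.001, 0.003]
force: [0.0, 0.9, 0.3]
finger_gap: 1.0
gripper_force: 0.0
[[-0.986 -0.165  0.005  0.528]
 [-0.165  0.986  0.001 -0.201]
 [-0.005  0.001 -1.     0.382]
 [ 0.     0.     0.     1.   ]] [-0.56  0.36  1.49  0.    1.29 -2.3 ]
0 [-0.034, -0.015, 0.029] [ 0.55 -0.21  0.37] [-0.06 -0.01 -1.  ] [-0.54  0.52  1.33 -0.04  1.35 -2.26] 0.0
1 [-0.036, -0.015, 0.027] [ 0.56 -0.21  0.35] [-0.13 -0.02 -0.99] [-0.51  0.59  1.24 -0.08  1.41 -2.23] 0.0
2 [-0.038, -0.015, 0.024] [ 0.58 -0.21  0.34] [-0.19 -0.03 -0.98] [-0.49  0.67  1.14 -0.12  1.48 -2.21] 0.0
3 [-0.039, -0.015, 0.022] [ 0.6  -0.22  0.32] [-0.25 -0.04 -0.97] [-0.47  0.76  1.04 -0.15  1.56 -2.19] 0.0
4 [-0.041, -0.015, 0.019] [ 0.62 -0.22  0.31] [-0.32 -0.05 -0.95] [-0.46  0.85  0.91 -0.19  1.65 -2.18] 0.0
5 [-0.042, -0.015, 0.016] [ 0.64 -0.23  0.3 ] [-0.38 -0.06 -0.92] [-0.44  0.95  0.77 -0.22  1.75 -2.18] 0.0
6 [-0.043, -0.015, 0.013] [ 0.66 -0.23  0.28] [-0.44 -0.07 -0.9 ] [-0.43  1.06  0.59 -0.26  1.87 -2.19] 0.0
7 [-0.044, -0.015, 0.011] [ 0.67 -0.24  0.27] [-0.49 -0.08 -0.87] [-0.41  1.21  0.33 -0.31  2.04 -2.23] 0.0
rot [0.0, 0.0105, 0.0]
 8 x dp [-0.0406, -0.015, 0.0206] rot [0.0, 0.0105, 0.0]
1144 [-0.09793577 -0.01056586  0.02403004] [-0.05501289  0.02043369  0.03269149] [-0.07801059  0.00382544  0.03071971]
end 339 [-0.10050059 -0.00852881  0.00391991] [-0.09801492  0.01932746  0.03151392]
```

```bash
python3 - <<'E'
from kin import *
c=np.load("w8c.npy");M=tr((.165,.5928,-.2485,.095));q=(c-M[:3,3])@M[:3,:3]
for x in(-.098,-.088,-.078,-.068,-.058):
    k=q[(abs(q[:,0]-x)<.004)&(abs(q[:,1])<.03)&(q[:,2]>.026)&(q[:,2]<.034)];print(x,len(k),np.percentile(k[:,1],[2,98]).round(4),np.percentile(k[:,1],[2,98]).mean().round(4),np.median(k[:,2]).round(4))
k=c[(c[:,2]>.1)&(c[:,2]<.145)&(abs(c[:,0]-.6)<.06)&(abs(c[:,1]+.25)<.06)];q=(k-M[:3,3])@M[:3,:3]
kk=q[(q[:,0]>-.045)&(abs(q[:,1])>.021)&(q[:,2]>.014)&(q[:,2]<.032)]
for s in(-1,1):
    z=kk[kk[:,1]*s>0];print("lip",s,len(z),np.percentile(z[:,1],[5,50,95]).round(4),np.percentile(z[:,2],[5,50,95]).round(4))
X,Y,Z=M[:3,:3].T
plan(T(np.c_[Z,np.cross(X,Z),X],M[:3,3]+M[:3,:3]@[-.19,.004,.015]),n=8)
E
```

```text
-0.098 216 [-0.0087  0.0188] 0.0051 0.0298
-0.088 217 [-0.0094  0.0184] 0.0045 0.0307
-0.078 212 [-0.0096  0.0187] 0.0046 0.0309
-0.068 195 [-0.01    0.0186] 0.0043 0.0308
-0.058 185 [-0.0095  0.0184] 0.0044 0.0308
lip -1 162 [-0.0268 -0.0243 -0.0213] [0.0256 0.0276 0.0288]
lip 1 347 [0.0225 0.0259 0.0311] [0.0194 0.0255 0.0295]
 8 x dp [-0.0406, -0.0153, 0.0205] rot [0.0, 0.0105, -0.0]
```

```bash
python3 -m crank '[{"dp":[-0.0406,-0.0153,0.0205],"delta_rot":[0,0.0105,0],"fingers":1},{"dp":[-0.0406,-0.0153,0.0205],"delta_rot":[0,0.0105,0],"fingers":1},{"dp":[-0.0406,-0.0153,0.0205],"delta_rot":[0,0.0105,0],"fingers":1},{"dp":[-0.0406,-0.0153,0.0205],"delta_rot":[0,0.0105,0],"fingers":1},{"dp":[-0.0406,-0.0153,0.0205],"delta_rot":[0,0.0105,0],"fingers":1},{"dp":[-0.0406,-0.0153,0.0205],"delta_rot":[0,0.0105,0],"fingers":1},{"dp":[-0.0406,-0.0153,0.0205],"delta_rot":[0,0.0105,0],"fingers":1},{"dp":[-0.0406,-0.0153,0.0205],"delta_rot":[0,0.0105,0],"fingers":1},{"dp":[0,0,0],"delta_rot":[0,0,0],"fingers":1},{"dp":[0,0,0],"delta_rot":[0,0,0],"fingers":1},{"dp":[0,0,0],"delta_rot":[0,0,0],"fingers":1}]'
cat > gr.py <<'E'
from kin import *
C=cur();s=manip.sense();print(C.round(3),s["q"].round(2))
M=tr((.165,.5928,-.2485,.095));X,Y,Z=M[:3,:3].T
p,d=manip.snapshot("wrist");cv2.imwrite("pics/w9.png",p[...,::-1])
c=cloud("wrist",d,(0,0,560,420)).reshape(-1,3);q=(c-M[:3,3])@M[:3,:3]
for x in(-.09,-.075,-.06):
    k=q[(abs(q[:,0]-x)<.005)&(abs(q[:,1]-.0045)<.02)&(q[:,2]>.024)&(q[:,2]<.036)]
    if len(k)>5:print(x,len(k),np.percentile(k[:,1],[2,98]).round(4),np.median(k[:,2]).round(4))
print("tcp in trough",M[:3,:3].T@(C[:3,3]-M[:3,3]),(M[:3,:3].T@C[:3,:3]).round(3))
for x in(-.19,-.131):plan(T(np.c_[Z,np.cross(X,Z),X],M[:3,3]+M[:3,:3]@[x,.0045,.0155]))
E
python3 gr.py
```

```text
t: 18.32
tcp_pos: [0.6736, -0.2407, 0.2677]
tool_rot: [-0.079, 0.963, -0.021, -0.257]
force: [-1.1, 0.2, -0.3]
finger_gap: 1.0
gripper_force: 0.0
[[-0.855 -0.162 -0.492  0.674]
 [-0.14   0.987 -0.082 -0.241]
 [ 0.499 -0.001 -0.866  0.268]
 [ 0.     0.     0.     1.   ]] [-0.41  0.87  0.91 -0.28  1.8  -2.15]
-0.09 335 [-0.0091  0.0186] 0.031
-0.075 274 [-0.0091  0.0186] 0.031
-0.06 217 [-0.0093  0.0185] 0.0309
tcp in trough [-0.19003194  0.00560043  0.01626291] [[ 0.001 -0.     1.   ]
 [-0.002 -1.    -0.   ]
 [ 1.    -0.002 -0.001]]
 1 x dp [-0.0034, 0.0024, 0.0035] rot [-0.0002, 0.0005, -0.0004]
 2 x dp [-0.0015, 0.0012, 0.0607] rot [-0.0001, 0.0003, -0.0002]
```

```bash
python3 -m crank '[{"dp":[0,0.001,0.038],"delta_rot":[0,0,0],"fingers":1},{"dp":[0,0.001,0.038],"delta_rot":[0,0,0],"fingers":1},{"dp":[0,0,0.038],"delta_rot":[0,0,0],"fingers":1},{"dp":[0,0,0],"delta_rot":[0,0,0],"fingers":1},{"dp":[0,0,0],"delta_rot":[0,0,0],"fingers":1},{"dp":[0,0,0],"delta_rot":[0,0,0],"fingers":-1},{"dp":[0,0,0],"delta_rot":[0,0,0],"fingers":-1},{"dp":[0,0,0],"delta_rot":[0,0,0],"fingers":-1},{"dp":[0,0,0],"delta_rot":[0,0,0],"fingers":-1},{"dp":[0,0,0],"delta_rot":[0,0,0],"fingers":-1},{"dp":[0,0,0],"delta_rot":[0,0,0],"fingers":-1},{"dp":[0,0,0],"delta_rot":[0,0,0],"fingers":-1}]' 100
python3 gr.py
```

```text
t: 19.37
tcp_pos: [0.6463, -0.2441, 0.2197]
tool_rot: [-0.079, 0.963, -0.022, -0.256]
force: [2.3, 0.8, 4.0]
finger_gap: 0.343
gripper_force: 98.9
[[-0.856 -0.164 -0.49   0.646]
 [-0.141  0.986 -0.084 -0.244]
 [ 0.497 -0.002 -0.868  0.22 ]
 [ 0.     0.     0.     1.   ]] [-0.43  0.87  1.04 -0.29  1.67 -2.13]
-0.09 1187 [-0.0146  0.0236] 0.0304
-0.075 918 [-0.0147  0.0236] 0.0304
-0.06 523 [-0.0095  0.0183] 0.0308
tcp in trough [-0.13479969  0.00442167  0.01599349] [[ 0.003  0.002  1.   ]
 [-0.002 -1.     0.002]
 [ 1.    -0.002 -0.003]]
 2 x dp [-0.0006, -0.0002, -0.0552] rot [-0.0002, 0.0002, -0.0001]
 1 x dp [-0.001, -0.0002, 0.0076] rot [-0.0003, 0.0005, -0.0002]
```

```bash
python3 -m crank '[{"dp":[0.02,0,0],"delta_rot":[0,0,0],"fingers":-1},{"dp":[0.04,0,0],"delta_rot":[0,0,0],"fingers":-1},{"dp":[0.04,0,0],"delta_rot":[0,0,0],"fingers":-1},{"dp":[0.04,0,0],"delta_rot":[0,0,0],"fingers":-1},{"dp":[0.03,0,-0.06],"delta_rot":[0,0,0],"fingers":-1},{"dp":[0.03,0,-0.06],"delta_rot":[0,0,0],"fingers":-1},{"dp":[0,0,0],"delta_rot":[0,0,0],"fingers":-1}]' 100
python3 - <<'E'
from kin import *
C=cur();s=manip.sense()
h=np.array([-np.cos(.165),-np.sin(.165),0]);dn=np.array([0,0,-1.])
path2(C,T(np.c_[h,np.cross(dn,h),dn],[.57,.19,.345]),12,s["q"])
E
```

```text
t: 20.0
tcp_pos: [0.5914, -0.2545, 0.3269]
tool_rot: [-0.078, 0.964, -0.025, -0.253]
force: [0.8, -0.2, 0.0]
finger_gap: 0.335
gripper_force: 98.6
0 [-0.006, 0.074, -0.007] [ 0.59 -0.22  0.33] [-0.45 -0.08 -0.89] [-0.44  0.83  0.93 -0.27  1.77 -2.17] 0.0
1 [-0.006, 0.074, -0.007] [ 0.59 -0.18  0.33] [-0.41 -0.07 -0.91] [-0.4   0.78  1.01 -0.23  1.71 -2.12] 0.0
2 [-0.006, 0.074, -0.007] [ 0.59 -0.14  0.33] [-0.37 -0.07 -0.93] [-0.36  0.74  1.08 -0.19  1.66 -2.07] 0.0
3 [-0.007, 0.074, -0.006] [ 0.58 -0.11  0.33] [-0.33 -0.06 -0.94] [-0.31  0.7   1.15 -0.16  1.6  -2.03] 0.0
4 [-0.007, 0.074, -0.006] [ 0.58 -0.07  0.33] [-0.29 -0.05 -0.96] [-0.26  0.66  1.2  -0.13  1.56 -1.98] 0.0
5 [-0.007, 0.074, -0.006] [ 0.58 -0.03  0.34] [-0.25 -0.05 -0.97] [-0.21  0.63  1.24 -0.1   1.51 -1.93] 0.0
6 [-0.007, 0.074, -0.005] [0.58 0.   0.34] [-0.21 -0.04 -0.98] [-0.16  0.6   1.28 -0.07  1.46 -1.88] 0.0
7 [-0.008, 0.074, -0.005] [0.58 0.04 0.34] [-0.17 -0.03 -0.99] [-0.1   0.58  1.31 -0.05  1.42 -1.83] 0.0
8 [-0.008, 0.074, -0.005] [0.58 0.08 0.34] [-0.13 -0.02 -0.99] [-0.05  0.56  1.33 -0.03  1.37 -1.77] 0.0
9 [-0.008, 0.074, -0.004] [0.57 0.12 0.34] [-0.08 -0.02 -1.  ] [ 0.01  0.55  1.34 -0.01  1.33 -1.72] 0.0
10 [-0.008, 0.074, -0.004] [0.57 0.15 0.34] [-0.04 -0.01 -1.  ] [ 0.07  0.55  1.35 -0.    1.29 -1.66] 0.0
11 [-0.008, 0.074, -0.003] [0.57 0.19 0.34] [-0. -0. -1.] [ 0.13  0.54  1.35  0.    1.25 -1.6 ] 0.0
rot [-0.0001, -0.0068, -0.0]
```

```bash
python3 -m crank '[{"dp":[-0.006,0.074,-0.007],"delta_rot":[0,-0.0068,0],"fingers":-1},{"dp":[-0.006,0.074,-0.007],"delta_rot":[0,-0.0068,0],"fingers":-1},{"dp":[-0.006,0.074,-0.007],"delta_rot":[0,-0.0068,0],"fingers":-1},{"dp":[-0.007,0.074,-0.006],"delta_rot":[0,-0.0068,0],"fingers":-1},{"dp":[-0.007,0.074,-0.006],"delta_rot":[0,-0.0068,0],"fingers":-1},{"dp":[-0.007,0.074,-0.006],"delta_rot":[0,-0.0068,0],"fingers":-1},{"dp":[-0.007,0.074,-0.005],"delta_rot":[0,-0.0068,0],"fingers":-1},{"dp":[-0.008,0.074,-0.005],"delta_rot":[0,-0.0068,0],"fingers":-1},{"dp":[-0.008,0.074,-0.005],"delta_rot":[0,-0.0068,0],"fingers":-1},{"dp":[-0.008,0.074,-0.004],"delta_rot":[0,-0.0068,0],"fingers":-1},{"dp":[-0.008,0.074,-0.004],"delta_rot":[0,-0.0068,0],"fingers":-1},{"dp":[-0.008,0.074,-0.003],"delta_rot":[0,-0.0068,0],"fingers":-1}]' 100
python3 -m crank '[{"dp":[0,0,0],"delta_rot":[0,0,0],"fingers":-1},{"dp":[0,0,0],"delta_rot":[0,0,0],"fingers":-1},{"dp":[0,0,0],"delta_rot":[0,0,0],"fingers":-1}]' 100
python3 - <<'E'
from kin import *
C=cur();s=manip.sense();print(C.round(4),s["q"].round(2))
cm=manip.camera_model("wrist");p,d=manip.snapshot("wrist");cv2.imwrite("pics/w10.png",p[...,::-1]);np.save("w10.npy",d)
c=cloud("wrist",d,(0,0,560,420));np.save("w10c.npy",c)
f=c.reshape(-1,3);m=(f[:,2]>.066)&(f[:,2]<.08)&(abs(f[:,0]-.6)<.05)&(abs(f[:,1]-.265)<.05)
k=f[m];print(len(k),k.mean(0),cv2.minEnclosingCircle(k[:,:2].astype(np.float32)))
ij=np.argwhere(m.reshape(420,560));print("pix",ij.min(0),ij.max(0))
k=f[(f[:,2]>.05)&(f[:,2]<.061)&(abs(f[:,0]-.6)<.1)&(abs(f[:,1]-.265)<.1)];print(cv2.minAreaRect(k[:,:2].astype(np.float32)))
# held tool tip in tool frame
q=(f-C[:3,3])@C[:3,:3];k=q[(abs(q[:,1])<.02)&(abs(q[:,0])<.02)&(q[:,2]>.14)&(q[:,2]<.24)];print("shank/blade",len(k))
for z in(.15,.17,.185,.2,.21):
    r=k[abs(k[:,2]-z)<.004]
    if len(r):print(z,len(r),r.min(0).round(4),r.max(0).round(4))
print("zmax",k[:,2].max())
E
```

```text
t: 21.0
tcp_pos: [0.5667, 0.1948, 0.3382]
tool_rot: [-0.082, 0.997, -0.001, -0.004]
force: [0.8, -0.9, -0.7]
finger_gap: 0.342
gripper_force: 98.8
t: 21.25
tcp_pos: [0.5671, 0.1929, 0.3382]
tool_rot: [-0.083, 0.997, -0.002, -0.005]
force: [-0.1, 0.1, -1.3]
finger_gap: 0.339
gripper_force: 99.1
[[-0.9863 -0.1645 -0.0104  0.5671]
 [-0.1645  0.9864 -0.0042  0.1929]
 [ 0.011  -0.0025 -0.9999  0.3382]
 [ 0.      0.      0.      1.    ]] [ 0.14  0.46  1.45 -0.    1.24 -1.59]
2406 [0.60285459 0.26593829 0.07210865] ((0.60499107837677, 0.26741644740104675), 0.03391116112470627)
pix [195 312] [250 369]
((0.6048936247825623, 0.26709434390068054), (0.1195852980017662, 0.10797671973705292), 13.41923713684082)
shank/blade 336
0.17 39 [ 0.0021 -0.0043  0.1661] [0.005  0.0044 0.1737]
0.185 63 [-0.0028 -0.0062  0.1814] [0.0049 0.0064 0.1889]
0.2 40 [ 0.001  -0.0098  0.1965] [0.0022 0.0101 0.2039]
0.21 47 [ 0.0011 -0.0093  0.2063] [0.0023 0.0096 0.214 ]
zmax 0.21545947681282704
```

```bash
cat > slot.py <<'E'
from kin import *
def rect(p,cm,ctr,h=.072,half=.04,n=320):
    A=R.from_quat(cm["attitude"]).as_matrix();xs=np.linspace(half,-half,n)
    Xw,Yw=np.meshgrid(ctr[0]+np.linspace(half,-half,n),ctr[1]+np.linspace(half,-half,n),indexing="ij") # rows: x decreasing down; cols: y decreasing right
    P=(np.stack([Xw,Yw,np.full_like(Xw,h)],-1)-np.asarray(cm["origin"]))@A
    x,y,z=P[...,0],-P[...,1],-P[...,2];r=np.hypot(x,y);th=np.arctan2(r,z)
    return cv2.remap(p,(cm["cx"]+cm["fx"]*th*x/r).astype(np.float32),(cm["cy"]+cm["fy"]*th*y/r).astype(np.float32),cv2.INTER_CUBIC),Xw,Yw
def slot(p,cm,ctr):
    im,Xw,Yw=rect(p,cm,ctr);g=cv2.cvtColor(im,cv2.COLOR_BGR2GRAY)
    rr=np.hypot(Xw-ctr[0],Yw-ctr[1]);ins=rr<.019
    t,_=cv2.threshold(g[ins].reshape(-1,1),0,255,cv2.THRESH_OTSU)
    m=((g<t)&ins).astype(np.uint8);nl,lab,st,_=cv2.connectedComponentsWithStats(m)
    for i in np.argsort(-st[1:,4])[:3]+1:
        k=np.c_[Xw[lab==i],Yw[lab==i]].astype(np.float32)
        if len(k)<100:continue
        mr=cv2.minAreaRect(k);u,s,vt=np.linalg.svd(k-k.mean(0),full_matrices=False);d=vt[0]*np.sign(vt[0][1])
        print("slot",len(k),"thr",t,k.mean(0),np.array(mr[1]).round(4),"dir deg",np.degrees(np.arctan2(d[1],d[0])).round(1))
    return im
if __name__=="__main__":
    cm=manip.camera_model("wrist");cv2.imwrite("pics/r10.png",cv2.resize(slot(cv2.imread("pics/w10.png"),cm,(.605,.2674)),(600,600)))
E
python3 slot.py
```

```text
slot 2597 thr 166.0 [0.6053161 0.2672058] [0.0067 0.0251] dir deg 101.4
slot 202 thr 166.0 [0.60191363 0.28434035] [0.0035 0.004 ] dir deg 174.6
```

View pics/r10.png

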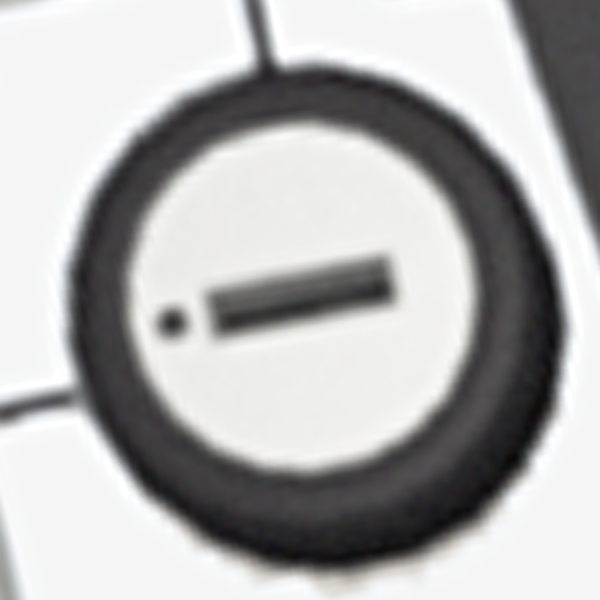

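The rectified view shows the slot at (303,298), 25x6.7 mm, direction 101.4°, with the stop mark at the top (260,40). The slot centre is (0.6053, 0.2672), within 1 mm of the collar centre.

```bash
python3 - <<'E'
from kin import *
a=np.radians(191.4);x=np.array([np.cos(a),np.sin(a),0]);dn=np.array([0,0,-1.])
plan(T(np.c_[x,np.cross(dn,x),dn],[.6053,.2672,.302]),n=5)
E
```

```text
5 x dp [-0.0203, 0.0268, 0.0144] rot [-0.0001, -0.0003, -0.0011]
```

```bash
python3 -m crank '[{"dp":[-0.0203,0.0268,0.0144],"delta_rot":[0,-0.0003,-0.0011],"fingers":-1},{"dp":[-0.0203,0.0268,0.0144],"delta_rot":[0,-0.0003,-0.0011],"fingers":-1},{"dp":[-0.0203,0.0268,0.0144],"delta_rot":[0,-0.0003,-0.0011],"fingers":-1},{"dp":[-0.0203,0.0268,0.0144],"delta_rot":[0,-0.0003,-0.0011],"fingers":-1},{"dp":[-0.0203,0.0268,0.0144],"delta_rot":[0,-0.0003,-0.0011],"fingers":-1},{"dp":[0,0,0],"delta_rot":[0,0,0],"fingers":-1},{"dp":[0,0,0],"delta_rot":[0,0,0],"fingers":-1},{"dp":[0,0,0],"delta_rot":[0,0,0],"fingers":-1}]' 100
cat > al.py <<'E'
from slot import *
C=cur();s=manip.sense();print(C.round(4),s["q"].round(2))
cm=manip.camera_model("wrist");p,d=manip.snapshot("wrist");cv2.imwrite("pics/w11.png",p[...,::-1])
f=cloud("wrist",d,(200,100,400,400)).reshape(-1,3)
k=f[(f[:,2]>.066)&(f[:,2]<.0735)&(abs(f[:,0]-.605)<.045)&(abs(f[:,1]-.267)<.045)];print("collar",len(k),cv2.minEnclosingCircle(k[:,:2].astype(np.float32)))
slot(p[...,::-1].copy(),cm,(.605,.267))
q=(f-C[:3,3])@C[:3,:3]
for z in(.17,.2,.21):
    r=q[(abs(q[:,2]-z)<.004)&(abs(q[:,0])<.012)&(abs(q[:,1])<.016)]
    if len(r):print(z,len(r),r.min(0).round(4),r.max(0).round(4))
a=np.radians(191.4);x=np.array([np.cos(a),np.sin(a),0]);dn=np.array([0,0,-1.])
plan(T(np.c_[x,np.cross(dn,x),dn],[.6053,.2672,.302]),n=1);print("tip",(C@[0,0,.215,1])[:3])
E
python3 al.py
```

```text
t: 21.97
tcp_pos: [0.6053, 0.2683, 0.3019]
tool_rot: [-0.1, 0.995, -0.001, -0.0]
force: [-0.5, 0.2, -0.5]
finger_gap: 0.342
gripper_force: 99.1
[[-9.801e-01 -1.984e-01 -7.000e-04  6.053e-01]
 [-1.984e-01  9.801e-01 -2.100e-03  2.683e-01]
 [ 1.100e-03 -1.900e-03 -1.000e+00  3.019e-01]
 [ 0.000e+00  0.000e+00  0.000e+00  1.000e+00]] [ 0.25  0.58  1.33 -0.    1.23 -1.52]
collar 2135 ((0.6047685146331787, 0.2676295042037964), 0.033967338502407074)
slot 11553 thr 184.0 [0.60435236 0.26982313] [0.0274 0.0378] dir deg 179.2
slot 143 thr 184.0 [0.6014129  0.28447157] [0.0041 0.0024] dir deg 14.7
0.17 38 [ 0.0019 -0.0038  0.1667] [0.0051 0.0048 0.1735]
0.2 37 [ 0.0008 -0.0093  0.196 ] [0.0025 0.0106 0.2038]
0.21 43 [ 0.0012 -0.0089  0.2064] [0.0024 0.0102 0.2137]
 1 x dp [0.0003, -0.0015, 0.0009] rot [-0.0003, -0.0001, 0.0]
tip [0.60513571 0.26785772 0.08694162]
```

```bash
python3 -m crank '[{"dp":[0.0003,-0.0018,0.01],"delta_rot":[-0.0002,0,0],"fingers":-1},{"dp":[0,0,0.01],"delta_rot":[0,0,0],"fingers":-1},{"dp":[0,0,0.008],"delta_rot":[0,0,0],"fingers":-1},{"dp":[0,0,0.008],"delta_rot":[0,0,0],"fingers":-1},{"dp":[0,0,0.006],"delta_rot":[0,0,0],"fingers":-1},{"dp":[0,0,0],"delta_rot":[0,0,0],"fingers":-1},{"dp":[0,0,0],"delta_rot":[0,0,0],"fingers":-1}]' 100
python3 - <<'E'
from h import *
C=cur();print(C.round(4),"tip",(C@[0,0,.215,1])[:3],manip.sense()["force"],manip.sense()["ft_torque"],manip.sense()["q"].round(2))
E
```

```text
t: 22.6
tcp_pos: [0.6053, 0.267, 0.2814]
tool_rot: [-0.099, 0.995, -0.0, -0.0]
force: [0.2, -0.3, -0.3]
finger_gap: 0.341
gripper_force: 99.1
[[-9.803e-01 -1.976e-01 -3.000e-04  6.053e-01]
 [-1.976e-01  9.803e-01 -3.000e-04  2.670e-01]
 [ 4.000e-04 -2.000e-04 -1.000e+00  2.814e-01]
 [ 0.000e+00  0.000e+00  0.000e+00  1.000e+00]] tip [0.60521981 0.26694522 0.06640271] [ 0.16755366 -0.28012439 -0.28106263] [ 0.01187666 -0.02932507 -0.01177812] [ 0.25  0.6   1.36 -0.    1.18 -1.52]
```

```bash
python3 -m crank '[{"dp":[0,0,0.004],"delta_rot":[0,0,0.005],"fingers":-1},{"dp":[0,0,0],"delta_rot":[0,0,0.01],"fingers":-1},{"dp":[0,0,0],"delta_rot":[0,0,0.015],"fingers":-1},{"dp":[0,0,0],"delta_rot":[0,0,0.015],"fingers":-1},{"dp":[0,0,0],"delta_rot":[0,0,0.015],"fingers":-1},{"dp":[0,0,0],"delta_rot":[0,0,0.015],"fingers":-1}]' 110
python3 -m crank '[{"dp":[0,0,0],"delta_rot":[0,0,0.015],"fingers":-1},{"dp":[0,0,0],"delta_rot":[0,0,0.015],"fingers":-1},{"dp":[0,0,0],"delta_rot":[0,0,0.015],"fingers":-1},{"dp":[0,0,0],"delta_rot":[0,0,0.015],"fingers":-1},{"dp":[0,0,0],"delta_rot":[0,0,0.015],"fingers":-1},{"dp":[0,0,0],"delta_rot":[0,0,0.015],"fingers":-1},{"dp":[0,0,0],"delta_rot":[0,0,0.015],"fingers":-1},{"dp":[0,0,0],"delta_rot":[0,0,0.015],"fingers":-1},{"dp":[0,0,0],"delta_rot":[0,0,0.015],"fingers":-1},{"dp":[0,0,0],"delta_rot":[0,0,0.015],"fingers":-1},{"dp":[0,0,0],"delta_rot":[0,0,0],"fingers":-1}]' 110
cat > st.py <<'E'
from h import *
C=cur();s=manip.sense();print("yaw_y",np.degrees(np.arctan2(C[1,1],C[0,1])).round(2),"tip",(C@[0,0,.215,1])[:3].round(4),"z",C[:3,2].round(4),s["force"].round(2),s["ft_torque"].round(3),s["q"].round(2))
E
python3 st.py
```

```text
t: 23.1
tcp_pos: [0.6051, 0.2673, 0.2799]
tool_rot: [0.138, 0.99, 0.0, -0.0]
force: [-1.4, 0.9, -1.5]
finger_gap: 0.339
gripper_force: 108.2
t: 24.02
tcp_pos: [0.605, 0.268, 0.2799]
tool_rot: [0.571, 0.821, 0.001, -0.001]
force: [-1.3, 2.8, -1.2]
finger_gap: 0.336
gripper_force: 108.3
yaw_y 20.32 tip [0.6049 0.2684 0.0649] z [-3.0e-04  1.9e-03 -1.0e+00] [-1.33  2.82 -1.15] [0.64  0.288 0.126] [ 0.25  0.6   1.36  0.    1.18 -0.11]
```

```bash
python3 -m crank '[{"dp":[0,0,0],"delta_rot":[0,0,0.01],"fingers":-1},{"dp":[0,0,0],"delta_rot":[0,0,0.01],"fingers":-1},{"dp":[0,0,0],"delta_rot":[0,0,0.01],"fingers":-1},{"dp":[0,0,0],"delta_rot":[0,0,0.007],"fingers":-1},{"dp":[0,0,0],"delta_rot":[0,0,0],"fingers":-1},{"dp":[0,0,0],"delta_rot":[0,0,0],"fingers":-1}]' 110
python3 st.py
python3 -m crank '[{"dp":[0,0,0],"delta_rot":[0,0,0.005],"fingers":-1},{"dp":[0,0,0],"delta_rot":[0,0,0.005],"fingers":-1},{"dp":[0,0,0],"delta_rot":[0,0,0],"fingers":-1},{"dp":[0,0,0],"delta_rot":[0,0,0],"fingers":-1}]' 110
python3 st.py
```

```text
t: 24.52
tcp_pos: [0.6052, 0.2679, 0.2799]
tool_rot: [0.661, 0.75, 0.001, -0.001]
force: [-0.6, 2.5, -0.8]
finger_gap: 0.337
gripper_force: 108.5
yaw_y 7.23 tip [0.6052 0.2683 0.0649] z [-0.      0.0019 -1.    ] [-0.56  2.49 -0.81] [1.034 0.299 0.087] [0.25 0.6  1.36 0.   1.18 0.12]
t: 24.85
tcp_pos: [0.6052, 0.2678, 0.2799]
tool_rot: [0.685, 0.729, 0.001, -0.001]
force: [-0.6, 3.0, -0.6]
finger_gap: 0.337
gripper_force: 108.5
yaw_y 3.6 tip [0.6052 0.2682 0.0649] z [ 1.0e-04  1.6e-03 -1.0e+00] [-0.64  3.02 -0.61] [1.278 0.37  0.12 ] [0.25 0.6  1.36 0.   1.18 0.18]
```

```bash
python3 -m crank '[{"dp":[0,0,0],"delta_rot":[0,0,0.005],"fingers":-1},{"dp":[0,0,0],"delta_rot":[0,0,0.005],"fingers":-1},{"dp":[0,0,0],"delta_rot":[0,0,0],"fingers":-1},{"dp":[0,0,0],"delta_rot":[0,0,0],"fingers":-1}]' 110
python3 st.py
python3 -m crank '[{"dp":[0,0,0],"delta_rot":[0,0,0.005],"fingers":-1},{"dp":[0,0,0],"delta_rot":[0,0,0.005],"fingers":-1},{"dp":[0,0,0],"delta_rot":[0,0,0],"fingers":-1},{"dp":[0,0,0],"delta_rot":[0,0,0],"fingers":-1}]' 110
python3 st.py
```

```text
t: 25.18
tcp_pos: [0.6053, 0.2677, 0.2798]
tool_rot: [0.707, 0.707, 0.001, -0.0]
force: [-1.8, 4.9, -1.0]
finger_gap: 0.336
gripper_force: 108.5
yaw_y -0.02 tip [0.6053 0.268  0.0648] z [ 2.0e-04  1.4e-03 -1.0e+00] [-1.76  4.92 -0.96] [1.503 0.434 0.105] [0.25 0.6  1.36 0.   1.18 0.25]
t: 25.52
tcp_pos: [0.6053, 0.2678, 0.2798]
tool_rot: [0.729, 0.685, 0.001, -0.0]
force: [-1.8, 5.3, -0.8]
finger_gap: 0.336
gripper_force: 108.5
yaw_y -3.59 tip [0.6054 0.2681 0.0648] z [ 3.0e-04  1.4e-03 -1.0e+00] [-1.79  5.34 -0.84] [1.558 0.406 0.224] [0.25 0.6  1.36 0.   1.18 0.31]
```

```bash
python3 -m crank '[{"dp":[0,0,0],"delta_rot":[0,0,0.005],"fingers":-1},{"dp":[0,0,0],"delta_rot":[0,0,0.005],"fingers":-1},{"dp":[0,0,0],"delta_rot":[0,0,0],"fingers":-1},{"dp":[0,0,0],"delta_rot":[0,0,0],"fingers":-1}]' 110
python3 st.py
python3 - <<'E'
from slot import *
for n in("wrist",):
    cm=manip.camera_model(n);p,d=manip.snapshot(n)
    im,Xw,Yw=rect(p[...,::-1].copy(),cm,(.6053,.2672));cv2.imwrite("pics/r12.png",im)
    g=cv2.cvtColor(im,cv2.COLOR_BGR2GRAY).astype(int);rr=np.hypot(Xw-.6053,Yw-.2672);th=np.degrees(np.arctan2(Yw-.2672,Xw-.6053))
    # marker dot at r~17 mm
    for a in range(-180,180,6):
        m=(abs(rr-.0172)<.001)&(abs(th-a)<=3);
        if m.sum():print(a,int(np.median(g[m])),end="; ")
E
```

```text
t: 25.85
tcp_pos: [0.6054, 0.2679, 0.2799]
tool_rot: [0.75, 0.662, 0.001, -0.0]
force: [-1.2, 5.7, -0.4]
finger_gap: 0.34
gripper_force: 108.5
yaw_y -7.13 tip [0.6055 0.2682 0.0649] z [ 7.0e-04  1.4e-03 -1.0e+00] [-1.19  5.66 -0.39] [1.626 0.402 0.552] [0.25 0.6  1.36 0.   1.18 0.37]
-180 145; -174 146; -168 148; -162 147; -156 146; -150 144; -144 118; -138 48; -132 25; -126 26; -120 27; -114 20; -108 24; -102 27; -96 25; -90 26; -84 24; -78 27; -72 23; -66 22; -60 36; -54 150; -48 221; -42 223; -36 221; -30 222; -24 195; -18 210; -12 225; -6 206; 0 180; 6 138; 12 39; 18 37; 24 122; 30 144; 36 143; 42 143; 48 144; 54 143; 60 144; 66 143; 72 144; 78 145; 84 146; 90 149; 96 160; 102 146; 108 143; 114 144; 120 144; 126 145; 132 146; 138 146; 144 146; 150 145; 156 145; 162 146; 168 145; 174 145;
```

The marker dot now sits at about 14°, where the stop should be (13.4°), and the torque has risen to 0.55 N m. The selector is at its stop. I'll ease the torque, lift out, and look.

```bash
python3 -m crank '[{"dp":[0,0,0],"delta_rot":[0,0,-0.01],"fingers":-1},{"dp":[0,0,0],"delta_rot":[0,0,-0.01],"fingers":-1},{"dp":[0,0,0],"delta_rot":[0,0,-0.008],"fingers":-1},{"dp":[0,0,0],"delta_rot":[0,0,0],"fingers":-1},{"dp":[0,0,-0.015],"delta_rot":[0,0,0],"fingers":-1},{"dp":[0,0,-0.03],"delta_rot":[0,0,0],"fingers":-1},{"dp":[0,0,-0.05],"delta_rot":[0,0,0],"fingers":-1},{"dp":[0,0,-0.05],"delta_rot":[0,0,0],"fingers":-1},{"dp":[0,0,0],"delta_rot":[0,0,0],"fingers":-1},{"dp":[0,0,0],"delta_rot":[0,0,0],"fingers":-1}]' 110
python3 - <<'E'
from slot import *
C=cur();s=manip.sense();print(C.round(4),s["q"].round(2))
cm=manip.camera_model("wrist");p,d=manip.snapshot("wrist")
slot(p[...,::-1].copy(),cm,(.6053,.2672))
im,Xw,Yw=rect(p[...,::-1].copy(),cm,(.6053,.2672));cv2.imwrite("pics/r13.png",im)
f=cloud("wrist",d,(200,100,400,400)).reshape(-1,3);q=(f-C[:3,3])@C[:3,:3]
for z in(.17,.2,.21):
    r=q[(abs(q[:,2]-z)<.004)&(abs(q[:,0])<.012)&(abs(q[:,1])<.016)]
    if len(r):print(z,len(r),r.min(0).round(4),r.max(0).round(4),np.polyfit(r[:,1],r[:,0],1).round(3))
print(q[(abs(q[:,0])<.012)&(abs(q[:,1])<.016)&(q[:,2]<.24)][:,2].max())
h=np.array([-np.cos(.165),-np.sin(.165),0]);dn=np.array([0,0,-1.])
B=T(np.c_[h,np.cross(dn,h),dn],[.575,-.02,.36])
print(path2(C,B,15,s["q"]))
E
```

```text
t: 26.73
tcp_pos: [0.6067, 0.2658, 0.3547]
tool_rot: [0.69, 0.724, 0.001, 0.003]
force: [-1.0, 0.9, -1.4]
finger_gap: 0.338
gripper_force: 108.8
[[-0.0474  0.9989  0.0061  0.6067]
 [ 0.9989  0.0474 -0.0025  0.2658]
 [-0.0028  0.006  -1.      0.3547]
 [ 0.      0.      0.      1.    ]] [ 0.25  0.53  1.28 -0.    1.33  0.2 ]
slot 7933 thr 175.0 [0.5998405  0.27260953] [0.0312 0.0225] dir deg 18.7
slot 256 thr 175.0 [0.62130594 0.27176312] [0.0043 0.0043] dir deg 131.6
0.17 38 [ 0.0005 -0.0067  0.1662] [0.0034 0.0019 0.1738] [-0.009  0.002]
0.2 31 [-0.0003 -0.0124  0.1962] [0.0013 0.0075 0.2039] [-0.006  0.   ]
0.21 44 [-2.000e-04 -1.180e-02  2.065e-01] [0.0007 0.007  0.2138] [-0.007  0.   ]
0.21679636120825882
0 [-0.038, -0.006, -0.001] [0.6  0.25 0.36] [ 0.01 -0.   -1.  ] [ 0.22  0.65  1.13 -0.    1.36  0.06] 0.0
1 [-0.037, -0.01, -0.001] [0.6  0.23 0.36] [ 0.01 -0.   -1.  ] [ 0.19  0.63  1.17 -0.    1.34 -0.09] 0.0
2 [-0.036, -0.014, -0.001] [0.6  0.21 0.36] [ 0.01 -0.   -1.  ] [ 0.16  0.61  1.2  -0.    1.33 -0.23] 0.0
3 [-0.034, -0.018, -0.001] [0.6  0.19 0.36] [ 0.01 -0.   -1.  ] [ 
[... 574 characters left out ...]
.08 0.36] [ 0.  0. -1.] [-0.06  0.51  1.36  0.    1.27 -1.24] 0.0
10 [-0.011, -0.037, -0.001] [0.58 0.06 0.36] [ 0.  0. -1.] [-0.1   0.5   1.38  0.    1.26 -1.38] 0.0
11 [-0.007, -0.038, -0.001] [0.58 0.04 0.36] [ 0.  0. -1.] [-0.13  0.49  1.39  0.    1.26 -1.53] 0.0
12 [-0.002, -0.038, -0.001] [0.58 0.02 0.36] [ 0.  0. -1.] [-0.16  0.49  1.4   0.    1.26 -1.67] 0.0
13 [0.002, -0.038, -0.001] [ 0.58 -0.    0.36] [ 0.  0. -1.] [-0.2   0.48  1.4   0.    1.25 -1.82] 0.0
14 [0.006, -0.038, -0.001] [ 0.58 -0.02  0.36] [ 0.  0. -1.] [-0.23  0.48  1.41 -0.    1.25 -1.97] 0.0
rot [0.0, 0.0001, -0.0179]
[-2.31386045e-01  4.79703572e-01  1.40822306e+00 -4.65795058e-14
  1.25366602e+00 -1.96718237e+00]
```

```bash
python3 -m crank '[{"dp":[-0.038,-0.006,0],"delta_rot":[0,0,-0.0179],"fingers":-1},{"dp":[-0.037,-0.01,0],"delta_rot":[0,0,-0.0179],"fingers":-1},{"dp":[-0.036,-0.014,0],"delta_rot":[0,0,-0.0179],"fingers":-1},{"dp":[-0.034,-0.018,0],"delta_rot":[0,0,-0.0179],"fingers":-1},{"dp":[-0.031,-0.022,0],"delta_rot":[0,0,-0.0179],"fingers":-1},{"dp":[-0.029,-0.025,0],"delta_rot":[0,0,-0.0179],"fingers":-1},{"dp":[0,0,0],"delta_rot":[0,0,0],"fingers":-1},{"dp":[0,0,0],"delta_rot":[0,0,0],"fingers":-1}]' 110
python3 - <<'E'
from slot import *
C=cur();s=manip.sense();print(C.round(4),s["q"].round(2))
cm=manip.camera_model("wrist");p,d=manip.snapshot("wrist");cv2.imwrite("pics/w14.png",p[...,::-1])
f=cloud("wrist",d,(0,0,560,420)).reshape(-1,3)
k=f[(f[:,2]>.066)&(f[:,2]<.08)&(abs(f[:,0]-.605)<.045)&(abs(f[:,1]-.267)<.045)];c,r=cv2.minEnclosingCircle(k[:,:2].astype(np.float32));print(len(k),c,r)
k=f[(f[:,2]>.05)&(f[:,2]<.061)&(abs(f[:,0]-.6)<.1)&(abs(f[:,1]-.265)<.1)];print(cv2.minAreaRect(k[:,:2].astype(np.float32)))
slot(p[...,::-1].copy(),cm,c)
h=np.array([-np.cos(.165),-np.sin(.165),0]);dn=np.array([0,0,-1.])
path2(C,T(np.c_[h,np.cross(dn,h),dn],[.575,-.1,.36]),9,s["q"])
E
```

```text
t: 27.45
tcp_pos: [0.5927, 0.1512, 0.3507]
tool_rot: [0.413, 0.911, -0.001, -0.001]
force: [-0.2, 0.0, -0.9]
finger_gap: 0.339
gripper_force: 108.9
[[-6.589e-01  7.522e-01 -2.900e-03  5.927e-01]
 [ 7.522e-01  6.589e-01 -1.400e-03  1.512e-01]
 [ 9.000e-04 -3.100e-03 -1.000e+00  3.507e-01]
 [ 0.000e+00  0.000e+00  0.000e+00  1.000e+00]] [ 0.07  0.46  1.41 -0.    1.27 -0.65]
2679 (0.6045647263526917, 0.2687869071960449) 0.03392520546913147
((0.6046386957168579, 0.2687147557735443), (0.11964854598045349, 0.10944738239049911), 13.277352333068848)
slot 2700 thr 159.0 [0.6047229  0.26816568] [0.0252 0.0069] dir deg 12.9
slot 185 thr 159.0 [0.62166226 0.27220634] [0.0038 0.0033] dir deg 94.7
0 [-0.039, -0.04, -0.002] [0.59 0.12 0.35] [-0. -0. -1.] [ 0.02  0.55  1.32 -0.    1.28 -0.81] 0.0
1 [-0.035, -0.044, -0.002] [0.59 0.1  0.35] [-0. -0. -1.] [-0.03  0.53  1.35 -0.    1.27 -0.97] 0.0
2 [-0.029, -0.048, -0.002] [0.59 0.07 0.35] [-0. -0. -1.] [-0.08  0.52  1.36 -0.    1.26 -1.13] 0.0
3 [-0.024, -0.051, -0.002] [0.58 0.04 0.35] [-0. -0. -1.] [-0.12  0.51  1.38 -0.    1.26 -1.3 ] 0.0
4 [-0.018, -0.053, -0.002] [0.58 0.01 0.36] [-0. -0. -1.] [-0.17  0.5   1.39 -0.    1.25 -1.46] 0.0
5 [-0.012, -0.055, -0.002] [ 0.58 -0.02  0.36] [-0. -0. -1.] [-0.22  0.49  1.39 -0.    1.25 -1.62] 0.0
6 [-0.006, -0.056, -0.002] [ 0.58 -0.04  0.36] [-0. -0. -1.] [-0.27  0.49  1.39 -0.    1.26 -1.78] 0.0
7 [0.001, -0.056, -0.002] [ 0.58 -0.07  0.36] [-0. -0. -1.] [-0.32  0.49  1.39 -0.    1.26 -1.94] 0.0
8 [0.007, -0.056, -0.002] [ 0.57 -0.1   0.36] [ 0. -0. -1.] [-0.37  0.5   1.38 -0.    1.26 -2.1 ] 0.0
rot [-0.0, -0.0, -0.018]
```

The slot direction is 12.9° against a box yaw of 13.3°, so the selector is at its stop. Now back to the rest.

```bash
python3 -m crank '[{"dp":[-0.039,-0.04,-0.002],"delta_rot":[0,0,-0.018],"fingers":-1},{"dp":[-0.035,-0.044,-0.002],"delta_rot":[0,0,-0.018],"fingers":-1},{"dp":[-0.029,-0.048,-0.002],"delta_rot":[0,0,-0.018],"fingers":-1},{"dp":[-0.024,-0.051,-0.002],"delta_rot":[0,0,-0.018],"fingers":-1},{"dp":[-0.018,-0.053,-0.002],"delta_rot":[0,0,-0.018],"fingers":-1},{"dp":[-0.012,-0.055,-0.002],"delta_rot":[0,0,-0.018],"fingers":-1},{"dp":[-0.006,-0.056,-0.002],"delta_rot":[0,0,-0.018],"fingers":-1},{"dp":[0.001,-0.056,-0.002],"delta_rot":[0,0,-0.018],"fingers":-1},{"dp":[0.007,-0.056,-0.002],"delta_rot":[0,0,-0.018],"fingers":-1},{"dp":[0,0,0],"delta_rot":[0,0,0],"fingers":-1}]' 110
python3 - <<'E'
from kin import *
C=cur();s=manip.sense();print(C.round(3))
M=tr((.165,.5928,-.2485,.095));X,Y,Z=M[:3,:3].T
g=T(np.c_[Z,np.cross(X,Z),X],M[:3,3]+M[:3,:3]@[-.145,.0035,.10])
path2(C,g,9,s["q"])
E
```

```text
t: 28.33
tcp_pos: [0.5762, -0.1037, 0.3609]
tool_rot: [-0.085, 0.996, -0.002, -0.0]
force: [0.4, -0.1, 0.2]
finger_gap: 0.339
gripper_force: 109.1
[[-0.986 -0.168  0.     0.576]
 [-0.168  0.986 -0.004 -0.104]
 [ 0.    -0.004 -1.     0.361]
 [ 0.     0.     0.     1.   ]]
0 [0.005, -0.033, 0.02] [ 0.58 -0.12  0.35] [-0.06 -0.01 -1.  ] [-0.39  0.54  1.34 -0.03  1.31 -2.12] 0.0
1 [0.004, -0.033, 0.02] [ 0.58 -0.14  0.34] [-0.11 -0.02 -0.99] [-0.4   0.58  1.3  -0.07  1.36 -2.12] 0.0
2 [0.003, -0.033, 0.021] [ 0.58 -0.15  0.33] [-0.17 -0.03 -0.98] [-0.41  0.62  1.26 -0.1   1.41 -2.13] 0.0
3 [0.001, -0.033, 0.021] [ 0.58 -0.17  0.32] [-0.23 -0.04 -0.97] [-0.43  0.67  1.22 -0.13  1.45 -2.14] 0.0
4 [0.0, -0.033, 0.021] [ 0.58 -0.19  0.31] [-0.28 -0.05 -0.96] [-0.44  0.71  1.17 -0.17  1.5  -2.15] 0.0
5 [-0.001, -0.033, 0.021] [ 0.58 -0.2   0.3 ] [-0.34 -0.06 -0.94] [-0.45  0.76  1.13 -0.2   1.55 -2.16] 0.0
6 [-0.002, -0.033, 0.021] [ 0.58 -0.22  0.29] [-0.39 -0.07 -0.92] [-0.46  0.8   1.08 -0.24  1.6  -2.17] 0.0
7 [-0.004, -0.033, 0.02] [ 0.58 -0.24  0.28] [-0.44 -0.07 -0.89] [-0.48  0.85  1.02 -0.27  1.65 -2.18] 0.0
8 [-0.005, -0.033, 0.02] [ 0.58 -0.25  0.27] [-0.49 -0.08 -0.87] [-0.49  0.9   0.97 -0.31  1.7  -2.19] 0.0
rot [-0.0001, 0.0093, 0.0001]
```

```bash
python3 -m crank '[{"dp":[0.005,-0.033,0.02],"delta_rot":[0,0.0093,0],"fingers":-1},{"dp":[0.004,-0.033,0.02],"delta_rot":[0,0.0093,0],"fingers":-1},{"dp":[0.003,-0.033,0.021],"delta_rot":[0,0.0093,0],"fingers":-1},{"dp":[0.001,-0.033,0.021],"delta_rot":[0,0.0093,0],"fingers":-1},{"dp":[0,-0.033,0.021],"delta_rot":[0,0.0093,0],"fingers":-1},{"dp":[-0.001,-0.033,0.021],"delta_rot":[0,0.0093,0],"fingers":-1},{"dp":[-0.002,-0.033,0.021],"delta_rot":[0,0.0093,0],"fingers":-1},{"dp":[-0.004,-0.033,0.02],"delta_rot":[0,0.0093,0],"fingers":-1},{"dp":[-0.005,-0.033,0.02],"delta_rot":[0,0.0093,0],"fingers":-1},{"dp":[0,0,0],"delta_rot":[0,0,0],"fingers":-1},{"dp":[0,0,0],"delta_rot":[0,0,0],"fingers":-1},{"dp":[0,0,0],"delta_rot":[0,0,0],"fingers":-1}]' 110
cat > bk.py <<'E'
from kin import *
C=cur();M=tr((.165,.5928,-.2485,.095));X,Y,Z=M[:3,:3].T
q=M[:3,:3].T@(C[:3,3]-M[:3,3]);print("tcp in trough",q.round(4),(M[:3,:3].T@C[:3,:3]).round(3).tolist(),"F",(M[:3,:3].T@manip.sense()["force"]).round(1))
p,d=manip.snapshot("wrist");f=cloud("wrist",d,(180,60,400,400)).reshape(-1,3);r=(f-C[:3,3])@C[:3,:3]
for z in(.17,.2,.21):
    k=r[(abs(r[:,2]-z)<.004)&(abs(r[:,0])<.012)&(abs(r[:,1])<.016)]
    if len(k):print(z,len(k),k.min(0).round(4),k.max(0).round(4))
for z in(.1,.06,.03,.016):plan(T(np.c_[Z,np.cross(X,Z),X],M[:3,3]+M[:3,:3]@[-.1375,.0035,z]),label=z)
E
python3 bk.py
```

```text
t: 29.33
tcp_pos: [0.5795, -0.2484, 0.27]
tool_rot: [-0.082, 0.962, -0.022, -0.259]
force: [-0.0, 0.6, -1.3]
finger_gap: 0.34
gripper_force: 109.0
tcp in trough [-0.145  -0.0023  0.0989] [[-0.002, 0.002, 1.0], [0.005, -1.0, 0.002], [1.0, 0.005, 0.002]] F [ 1.1 -0.6 -0.7]
0.17 39 [ 0.0024 -0.0037  0.1662] [0.0053 0.0049 0.174 ]
0.2 40 [ 0.0016 -0.0093  0.1964] [0.0026 0.0106 0.204 ]
0.21 49 [ 0.0016 -0.0089  0.206 ] [0.0025 0.0102 0.214 ]
0.1 1 x dp [0.0015, -0.0116, 0.0163] rot [-0.0005, -0.0001, 0.0007]
0.06 2 x dp [-0.0393, -0.006, 0.0081] rot [-0.0003, -0.0001, 0.0004]
0.03 2 x dp [-0.0693, -0.0061, 0.0081] rot [-0.0003, -0.0001, 0.0004]
0.016 3 x dp [-0.0555, -0.0041, 0.0054] rot [-0.0002, -0.0, 0.0002]
```

```bash
python3 -m crank '[{"dp":[0,-0.0116,0.0145],"delta_rot":[-0.0005,0,0.0007],"fingers":-1},{"dp":[-0.04,0,0],"delta_rot":[0,0,0],"fingers":-1},{"dp":[-0.04,0,0],"delta_rot":[0,0,0],"fingers":-1},{"dp":[-0.04,0,0],"delta_rot":[0,0,0],"fingers":-1},{"dp":[0,0,0],"delta_rot":[0,0,0],"fingers":-1},{"dp":[0,0,0],"delta_rot":[0,0,0],"fingers":-1}]' 110
python3 bk.py
```

```text
t: 29.88
tcp_pos: [0.6275, -0.247, 0.2335]
tool_rot: [-0.08, 0.962, -0.021, -0.259]
force: [-0.7, 0.1, 0.4]
finger_gap: 0.336
gripper_force: 109.1
tcp in trough [-0.1372  0.0042  0.0394] [[-0.003, -0.0, 1.0], [0.001, -1.0, -0.0], [1.0, 0.001, 0.003]] F [ 0.  -0.2  0.8]
0.17 34 [ 0.0027 -0.0039  0.166 ] [0.0059 0.0047 0.1738]
0.2 41 [ 0.0019 -0.0095  0.1964] [0.003  0.0104 0.2039]
0.21 39 [ 0.0021 -0.009   0.2061] [0.003 0.01  0.214]
0.1 2 x dp [0.0599, 0.0009, 0.0003] rot [0.0, -0.0002, 0.0]
0.06 1 x dp [0.0398, 0.0019, 0.0004] rot [0.0, -0.0004, 0.0]
0.03 1 x dp [-0.0202, 0.0019, 0.0002] rot [0.0, -0.0004, 0.0]
0.016 1 x dp [-0.0482, 0.0019, 0.0001] rot [0.0, -0.0004, 0.0]
```

```bash
python3 -m crank '[{"dp":[-0.02,0.001,0],"delta_rot":[0,-0.0004,0],"fingers":-1},{"dp":[-0.015,0,0],"delta_rot":[0,0,0],"fingers":-1},{"dp":[-0.01,0,0],"delta_rot":[0,0,0],"fingers":-1},{"dp":[-0.004,0,0],"delta_rot":[0,0,0],"fingers":-1},{"dp":[0,0,0],"delta_rot":[0,0,0],"fingers":-1},{"dp":[0,0,0],"delta_rot":[0,0,0],"fingers":-1}]' 110
python3 bk.py
```

```text
t: 30.43
tcp_pos: [0.6481, -0.2436, 0.2219]
tool_rot: [-0.079, 0.963, -0.021, -0.259]
force: [-3.0, -0.4, 0.8]
finger_gap: 0.339
gripper_force: 109.3
tcp in trough [-0.1375  0.0042  0.0155] [[-0.001, -0.001, 1.0], [-0.0, -1.0, -0.001], [1.0, -0.0, 0.001]] F [ 0.8 -0.   3. ]
0.17 39 [ 0.0021 -0.0036  0.1661] [0.0052 0.005  0.1735]
0.2 38 [ 0.0012 -0.0092  0.1962] [0.0032 0.0107 0.2038]
0.21 55 [ 0.0015 -0.0088  0.206 ] [0.0027 0.0103 0.2139]
0.1 3 x dp [0.0563, 0.0005, 0.0001] rot [0.0, -0.0, -0.0]
0.06 2 x dp [0.0444, 0.0007, 0.0001] rot [0.0001, -0.0001, -0.0]
0.03 1 x dp [0.0289, 0.0015, 0.0001] rot [0.0001, -0.0001, -0.0001]
0.016 1 x dp [0.0009, 0.0015, 0.0001] rot [0.0001, -0.0001, -0.0001]
```

Seated on the floor, with 3 N contact. I'll release and draw back along the handle.

```bash
python3 -m crank '[{"dp":[0,0,0],"delta_rot":[0,0,0],"fingers":0},{"dp":[0,0,0],"delta_rot":[0,0,0],"fingers":1},{"dp":[0,0,0],"delta_rot":[0,0,0],"fingers":1},{"dp":[0,0,0],"delta_rot":[0,0,0],"fingers":1},{"dp":[0,0,0],"delta_rot":[0,0,0],"fingers":1},{"dp":[0,0,-0.03],"delta_rot":[0,0,0],"fingers":1},{"dp":[0,0,-0.04],"delta_rot":[0,0,0],"fingers":1},{"dp":[0,0,-0.04],"delta_rot":[0,0,0],"fingers":1},{"dp":[0,0,0],"delta_rot":[0,0,0],"fingers":1},{"dp":[0,0,0],"delta_rot":[0,0,0],"fingers":1}]' 60
python3 -m crank '[{"dp":[0.03,0,-0.05],"delta_rot":[0,-0.01,0],"fingers":1},{"dp":[0.03,0,-0.05],"delta_rot":[0,-0.01,0],"fingers":1},{"dp":[0.03,0,-0.05],"delta_rot":[0,-0.01,0],"fingers":1},{"dp":[0.03,0,-0.05],"delta_rot":[0,-0.01,0],"fingers":1},{"dp":[0,0,0],"delta_rot":[0,0,0],"fingers":1},{"dp":[0,0,0],"delta_rot":[0,0,0],"fingers":1},{"dp":[0,0,0],"delta_rot":[0,0,0],"fingers":1}]'
python3 chk.py k2
```

```text
t: 31.32
tcp_pos: [0.6762, -0.239, 0.27]
tool_rot: [-0.08, 0.963, -0.022, -0.256]
force: [-0.2, 0.3, -0.9]
finger_gap: 1.0
gripper_force: 0.0
t: 31.9
tcp_pos: [0.6619, -0.2411, 0.3832]
tool_rot: [-0.081, 0.987, -0.01, -0.136]
force: [-0.2, 0.3, -0.5]
finger_gap: 1.0
gripper_force: 0.0
[[-0.9495 -0.1635 -0.2678  0.6619]
 [-0.1579  0.9865 -0.0423 -0.2411]
 [ 0.2711  0.0022 -0.9626  0.3832]
 [ 0.      0.      0.      1.    ]] [-0.46  0.67  0.96 -0.16  1.74 -2.2 ]
wrist 1675 ((-0.05289609357714653, -0.0024648159742355347), (0.04293946176767349, 0.09545914828777313), 89.54366302490234) ztop 0.0298 slope [0.015 0.03 ]
   free part y -0.0106 0.0191
scene 499 ((-0.05249154567718506, -0.0011916197836399078), (0.04548592120409012, 0.09481213986873627), 89.53632354736328) ztop 0.0292 slope [0.001 0.029]
   free part y -0.0076 0.0219
side 390 ((-0.05337783694267273, -0.0015699900686740875), (0.04357732832431793, 0.0959048867225647), 89.07255554199219) ztop 0.0289 slope [0.002 0.029]
   free part y -0.0119 0.0201
```

The final lie matches the first one: centre about −52 mm, top face 29–30 mm, aligned. The gripper is clear.

```bash
python3 -c "
from station import manip
print(manip.sign_off())"
```

```text
the job is handed in; nothing more can be done
None
```

The job is handed in at about 32 s. By my camera measurements the selector is at its stop (slot at 12.9° against a box yaw of 13.3°) and the screwdriver lies released in the sloping rest; no verdict came back, and I did not re-measure the other tools.

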